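# Rake out dropped star knobs and sort them

## Task

Three or four star knobs, red and blue, have been dropped under the low plywood riser: use the rake to drag every one of them out through the riser's open end (do not reach under it with the gripper), then hang the rake by its red bail on the hook above the riser. Put each knob into the compartment of its own colour in the parts carousel, turning the carousel by its bar to bring that compartment into the opening of the wire guard; each knob lies flat on the compartment's floor, boss up, and the other things on the bench stay where they are.

Things in the scene. Friction and masses are not known exactly. Their poses are not given: they have to be found in the camera images.
- riser: Fixed low plywood riser, 236 (x, -118 to 118) x 190 (y, -105 to 85) x 102 mm high; origin on the bench. Space beneath: 90 mm high, x -108 to +108, y -95 to +85 mm. Only the end at y = +85 mm is open: panels at +x and -y, a rail 28 mm high and two legs at -x. On top a hook post (12 mm thick, at x = +85, y = -65 mm, up to 268 mm). Its yaw varies.
- hook (a point): Seat of the hook, 254 mm above the bench, at x = -6, y = -65 mm of the riser: a rod 8 mm thick comes nearly level from the post in the riser's -x direction and turns up at its end; the red ball at the tip is 18 mm farther to -x, its top 22 mm above this point. A bail goes over it moving in the riser's +x direction, then down. Axes as the riser's.
- rake: Loose rake, 240 g, bail up, balanced under its bail. Origin on the underside, below the middle of the timber grip (80 mm along x, 22 wide, 52 high: take it across its width). A flat bar (34 to 38 mm up, 22 wide) runs along +x to the blade: two upright plates down to the bench in a shallow V 60 mm wide cupping towards the grip, point 306 mm from the origin, outer ends 292 mm.
- bail (a point): The highest point of the inside of the rake's bail, at x = +100, y = 0, z = 94.5 mm of the rake. The bail is a 7 mm thick pointed arch in the rake's x-z plane, standing on the bar from x = 74 to 126 mm; its opening is 45 mm wide and goes from the bar (38 mm up) to this point.
- carousel: Fixed round base of the parts carousel, radius 122 mm, origin on the bench at its centre. A fixed wire guard (56 to 60 mm up, on three thin posts) covers two thirds of the turntable; the open third faces the carousel's own -x, 60 degrees to either side.
- turntable (a joint): Angle of the turntable in rad, counter-clockwise from above positive, no limits. At 0 the red compartment stands squarely in the opening, at +2.094 the blue one, at -2.094 the green one (not used). Turns against slight friction (0.06 N m) and stays where it is left.
- turn_bar (a point): Middle of the black bar on the axis of the turntable, by which it is turned: 56 mm long along the turntable's x, 16 mm wide, from 66 to 90 mm above the bench; this point at 78 mm. The end over the red compartment (turntable -x) is red. Axes turn with the turntable.
- red_bin (a point): Point on the floor (16 mm above the bench) of the red compartment, in the middle of its 120 degrees and 75 mm from the turntable's axis (in the turntable's -x direction). Each compartment is a third of a disc, inner radius 20, outer 115 mm, walls and dividers 18 mm high. Axes turn with the turntable.
- blue_bin (a point): The same point of the blue compartment, 75 mm from the axis, 60 degrees counter-clockwise from the turntable's +x direction. Axes turn with the turntable.
- red_knob_1: Red star knob, 50 g (the mass varies): six-lobed head 50 mm across and 11 mm thick lying on the bench, with a boss 20 mm across from 11 to 32 mm up, by which it can be gripped. Origin at the centre of its underside. May be absent.
- red_knob_2: Red star knob, 50 g (the mass varies): six-lobed head 50 mm across and 11 mm thick lying on the bench, with a boss 20 mm across from 11 to 32 mm up, by which it can be gripped. Origin at the centre of its underside. May be absent.
- blue_knob_1: Blue star knob, 50 g (the mass varies): six-lobed head 50 mm across and 11 mm thick lying on the bench, with a boss 20 mm across from 11 to 32 mm up, by which it can be gripped. Origin at the centre of its underside. May be absent.
- blue_knob_2: Blue star knob, 50 g (the mass varies): six-lobed head 50 mm across and 11 mm thick lying on the bench, with a boss 20 mm across from 11 to 32 mm up, by which it can be gripped. Origin at the centre of its underside. May be absent.
- vice_back (a point): Middle of the edge, farthest from the robot, of the base of the blue bench vice (fixed): the base is 170 mm wide (world y) and 18 mm high; 20 mm nearer the robot the vice is 93 mm high. Keep the gripper clear of it.
- block_plane: Block plane, 155 mm long, at the right front; leave alone.
- tape_measure: Turquoise tape measure at the front edge; leave alone.

How it is judged:
By the outcome, as a careful person would: the job done as asked, in the order asked, and still so for the second after the job is handed in, with the robot touching nothing.
Of red_knob_1, red_knob_2, blue_knob_1, blue_knob_2 only 3 to 4 are there at a start; the rules pass over those that are not, and their reading is None.
At some moment in a run one of red_knob_1, red_knob_2, blue_knob_1, blue_knob_2 may be knocked a few centimetres aside while the robot is not near it.
It also fails if it takes over 210 s, if anything falls off the work surface, if the arm or the gripper's body presses on something with over 40 N, if the wrist force passes 120 N, or if a joint passes its speed limit or range.

## Robot

A 6-joint arm with a two-finger parallel gripper is mounted at the origin on a cart in front of the work surface, level with it; the furniture and walls round the work are solid. World frame = base frame: x ahead of the robot, y to its left, z up, the work surface at z = 0. Lengths are in m, angles in degrees, forces in N, time in s.
With the tool pointing down it reaches from about 0.3 to 0.75 m from the base axis. Payload 8.5 kg.
Tool frame: the origin (TCP) lies between the finger pads; the fingertips stand 17 mm ahead of it and the grasp point (between the pads) lies 2 mm behind it (env.tip_reach is the distance from the TCP to the fingertips, in m); z points along the fingers, y is the line along which they close (so a half turn about z gives the same grasp; the last joint's range is limited). The gripper opens to 85 mm and grips with 20 to 120 N. Pads are 22 mm wide; open, the fingers measure 114 mm over their backs; the gripper's body (76 mm by 85 mm) begins 54 mm behind the grasp point. The pads swing forward as they close: fully open they stand 13 mm farther back than shut.
Start: joints at [52.466, 21.807, 74.336, -0, 83.858, -12.336], TCP at [0.234, 0.498, 0.22] pointing down, gripper open.
Joint ranges: [-178.18, 178.18], [-50.72, 133.34], [12.68, 142.11], [-81.47, 261.47], [9.98, 163.14], [-165.26, 165.26]. Speed limits (degrees/s): [136.94, 136.94, 180, 180, 180, 180].

## Interface

Orientations are given as a 3x3 rotation matrix whose columns are the frame's x, y, z axes.
In Python, from rig import env, viewer gives the robot as it stands.
- The arm moves only by the tool move_arm, never from a script. Its argument "motion" is a list of rows, each a list of 2 entries, a list of its own where there are three numbers: the shift along the tool's x, y, z normalised to -1 to 1, where 1 is 50 mm, then the turn, a rotation vector about the tool's x, y, z normalised to -1 to 1, where 1 is 8 degrees. A call has 1 to 20 rows; each row shifts and turns the commanded pose from where the row before left it, along the tool's axes as they then stand; what a row does not reach is not made up. A row lasts 1/10 s, in which the tool goes at most 50 mm and 8.59 degrees, less where a joint would pass 70% of its speed; a pose out of reach is approached as far as the arm can. A call with a number of a shift or a turn outside -1 to 1 is refused whole. A call with a gripper value outside its range is refused whole. "claw" is the closure, from 0 (fully open) to 1 (shut), set as the call begins (left out, the last holds). The fingers move at their own pace and stop on an object; "force" is the grip in N (left out, the last holds). Time passes only in rows, so rows that do not move let the fingers close. It gives the time, the measured TCP pose, the force, the opening and the grip force at its end, in the units of the state.
- env.observe(): the state, without advancing time (a new reading comes with each control period).
- viewer.get_image(name): name is "side" or "top"; returns a dict with "frame" (420x560x3 uint8, red, green, blue), "depth" (420x560 float32, m along the optical axis (not along the pixel's ray), 0 where there is no reading), "fx", "fy", "cx", "cy" (pixels), "eye" and "attitude" of the camera in the world. Camera axes: x right, y up, looking along -z (the intrinsics and any distortion apply to the point x, -y, -z); pixel columns grow to the right and rows downward; lengths in m; the calibration is good to about 2 mm. A picture is of the moment at which its call begins.
- env.close_job(): hands the job in; it is judged then, once.
The state is a dict: "time_s": time; "q": joint angles; "qvel": joint speeds; "joint_efforts": joint torques, N m; "position": TCP position; "tool_rot": TCP orientation; "ft_force": force on the tool from outside, world axes, zero at the start; "wrist_torque": the same for the moment, N m; "grip_width": finger opening in m; "gripper_force": force on a finger pad.
Only numpy, scipy, OpenCV 4.12 (cv2) and the standard library are available. Lean on these libraries where they do the work, as an engineer would, in place of code of your own. Each camera call takes 0.05 s, during which the arm holds its last target. There are 200 camera calls.

## Working session

There is one attempt and no reset: what is moved stays moved. The work goes in short steps, Python scripts to look and compute and a tool call to move; the robot and the scene stay as the last step left them, time stands still between calls to the robot, and variables do not carry over. Pictures are saved under pics/ and viewed, at most 14 in all, crops included, and the job is handed in when it is done.

Besides the shell and the picture viewer there is one more tool, called after "Request:" in YAML: its name, and indented under it one key for each argument. move_arm: Moves the arm, as the interface text tells. Scaled input: -1 to 1 covers 50 mm each way for a shift and 8 degrees each way for a turn. Its arguments: {"type":"object","properties":{"motion":{"type":"array","items":{"type":"array"}},"claw":{"type":"number"},"force":{"type":"number"}},"required":["motion"]}

```bash
ls; mkdir -p pics; cat > h.py <<'E'
import numpy as np, cv2
from rig import env, viewer
def shot(n,save=None):
    d=viewer.get_image(n)
    if save: cv2.imwrite('pics/'+save,cv2.cvtColor(d['frame'],cv2.COLOR_RGB2BGR))
    return d
def ray(d,u,v):
    A=np.array(d['attitude']); c=np.array([(u-d['cx'])/d['fx'],-(v-d['cy'])/d['fy'],-1.])
    return np.array(d['eye']),A@c
def onz(d,u,v,z):
    e,r=ray(d,u,v); return e+r*(z-e[2])/r[2]
def cloud(d):
    h,w=d['depth'].shape; u,v=np.meshgrid(np.arange(w),np.arange(h)); Z=d['depth']
    c=np.stack([(u-d['cx'])/d['fx']*Z,-(v-d['cy'])/d['fy']*Z,-Z],-1)
    return c@np.array(d['attitude']).T+np.array(d['eye'])
def st():
    s=env.observe(); print('t',s['time_s'],'p',np.round(s['position'],4),'w',s['grip_width'],'F',np.round(s['ft_force'],1)); print(np.round(s['tool_rot'],3)); return s
E
python3 - <<'E'
from h import *
st()
for n in('top','side'):
    d=shot(n,n+'0.png'); print(n,d['eye'],np.round(d['attitude'],3),d['fx'],d['cx'],d['cy'],{k for k in d})
    np.savez('pics/'+n+'0.npz',**{k:np.array(v) for k,v in d.items()})
E
```

```text
pics
t 0.0 p [0.234  0.4974 0.219 ] w 0.08522930510094687 F [ 0.2 -0.7  0. ]
[[-0.905  0.426 -0.001]
 [ 0.426  0.905 -0.001]
 [ 0.    -0.001 -1.   ]]
top [0.34186328 0.1295159  1.88845001] [[-0.011  0.993 -0.116]
 [-1.    -0.009  0.021]
 [ 0.019  0.116  0.993]] 527.9771589674682 274.0845569259736 204.6962512747765 {'fy', 'cx', 'attitude', 'depth', 'fx', 'eye', 'frame', 'cy'}
side [0.32581914 1.25390816 0.8047891 ] [[-0.981  0.076 -0.176]
 [-0.191 -0.48   0.856]
 [-0.019  0.874  0.486]] 519.9595780328182 270.9477624452533 200.98148588490335 {'fy', 'cx', 'attitude', 'depth', 'fx', 'eye', 'frame', 'cy'}
```

View pics/top0.png

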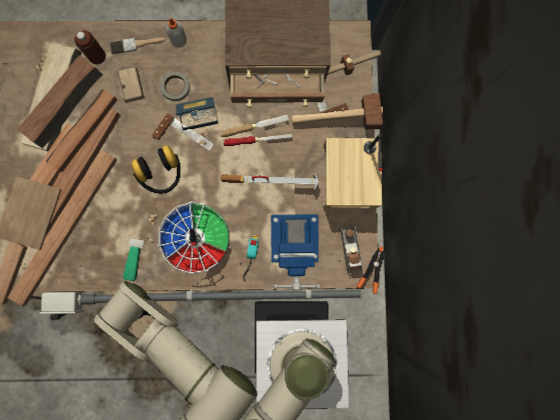

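View pics/side0.png

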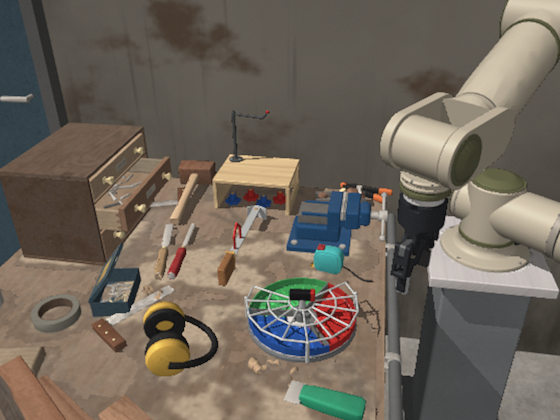

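```bash
python3 - <<'E'
from h import *
t=dict(np.load('pics/top0.npz')); s=dict(np.load('pics/side0.npz'))
a=cv2.cvtColor(t['frame'],cv2.COLOR_RGB2BGR); b=cv2.cvtColor(s['frame'],cv2.COLOR_RGB2BGR)
A=cv2.resize(a[130:290,150:390],(800,533),interpolation=cv2.INTER_CUBIC)
B=cv2.resize(b[100:250,190:310],(480,600),interpolation=cv2.INTER_CUBIC)
cv2.imwrite('pics/za.png',A); cv2.imwrite('pics/zb.png',B)
P=cloud(t)
m=(abs(P[...,2]-.102)<.006); m[:, :310]=0; m[:120]=0; m[215:]=0
n,l,stt,_=cv2.connectedComponentsWithStats(m.astype(np.uint8))
k=1+np.argmax(stt[1:,4]); r=cv2.minAreaRect(P[l==k][:,:2].astype(np.float32)); print('riser',r,cv2.boxPoints(r),np.median(P[l==k][:,2]))
Q=P[...,:]
# bench z check
print('bench z',np.median(P[225:235,240:244,2]), P[200,250])
E
```

```text
riser ((0.6640340089797974, -0.1841375231742859), (0.18806202709674835, 0.2365141361951828), 88.64786529541016) [[ 0.543591   -0.27535182]
 [ 0.7800393  -0.28093284]
 [ 0.784477   -0.09292322]
 [ 0.5480287  -0.0873422 ]] 0.10166214306463739
bench z 0.0013304069500837956 [ 0.57965164  0.17710222 -0.00122636]
```

View pics/za.png

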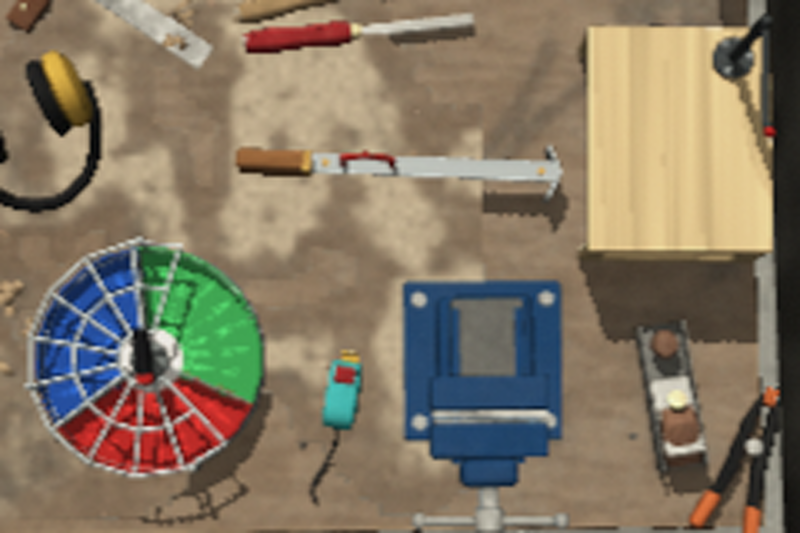

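View pics/zb.png

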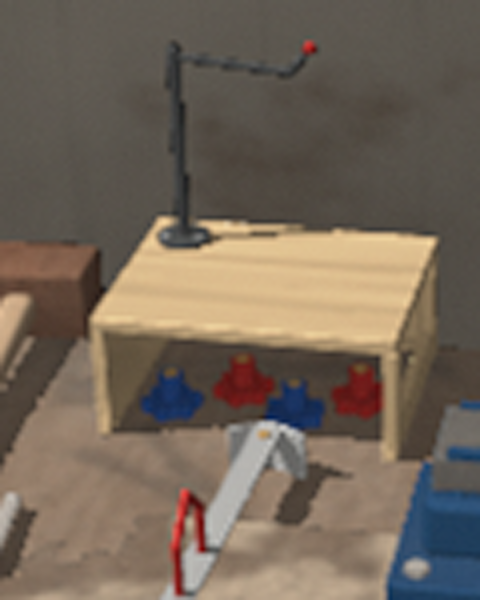

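```bash
python3 - <<'E'
from h import *
t=dict(np.load('pics/top0.npz')); s=dict(np.load('pics/side0.npz'))
P=cloud(t); S=cloud(s)
th=np.deg2rad(-1.35); R=np.array([[np.cos(th),-np.sin(th)],[np.sin(th),np.cos(th)]]); O=np.array([.664,-.184])+R@[0,.010]
print('O',O,'hook',O+R@[-.006,-.065])
for n,(x,y) in dict(b1=(170,373),r1=(243,359),b2=(297,383),r2=(362,369)).items():
    u,v=190+x/4-.4,100+y/4-.4; p=onz(s,u,v,.032); print(n,p,'riser',R.T@(p[:2]-O), 'depth',S[int(round(v)),int(round(u))])
u,v=190+309/4,100+47/4; e,r=ray(s,u,v)
tip=O+R@[-.024,-.065]; k=(tip[1]-e[1])/r[1]; print('hook tip seen',e+r*k,'expect',tip,.276-.005)
hsv=cv2.cvtColor(t['frame'],cv2.COLOR_RGB2HSV); H,Sa,V=[hsv[...,i] for i in range(3)]
def comp(m,box):
    x0,y0,x1,y1=box; q=np.zeros(m.shape,bool); q[y0:y1,x0:x1]=m[y0:y1,x0:x1]; return q
# rake: all above-bench points in strip
q=comp(P[...,2]>.015,(215,168,322,192))
p=P[q]; print('n',len(p))
g=q&(P[...,2]>.044)&(np.arange(560)[None]<246); r=cv2.minAreaRect(P[g][:,:2].astype(np.float32)); print('grip',r,np.median(P[g][:,2]))
bar=q&(P[...,2]>.028)&(P[...,2]<.045)&(np.arange(560)[None]>275)&(np.arange(560)[None]<308)
pb=P[bar]; f=np.polyfit(pb[:,1],pb[:,0],1); print('bar fit x=',f,np.median(pb[:,2]),pb[:,1].min(),pb[:,1].max())
print('blade min y',p[:,1].min())
# carousel
q=comp((Sa>120)&(V>40)&(H>=0),(150,195,236,280))
c=cv2.minEnclosingCircle(np.argwhere(q)[:,::-1].astype(np.float32)); print('circ',c,onz(t,*c[0],.034))
for n,m in dict(red=(H<8)|(H>172),green=(H>50)&(H<80),blue=(H>100)&(H<130)).items():
    w=np.argwhere(q&m); print(n,len(w),onz(t,w[:,1].mean(),w[:,0].mean(),.02))
k=comp(V<45,(180,222,212,252)); w=np.argwhere(k); print('bar',onz(t,w[:,1].mean(),w[:,0].mean(),.09), cv2.minAreaRect(w[:,::-1].astype(np.float32)))
print('vice back', onz(t,295,214,.018))
E
```

```text
O [ 0.6642356  -0.17400278] hook [ 0.65670588 -0.23884338]
b1 [ 0.73639458 -0.13999775  0.032     ] riser [0.0713378  0.03569564] depth [ 0.73638539 -0.13875091  0.03212456]
r1 [ 0.68467979 -0.17207415  0.032     ] riser [0.02039308 0.00240975] depth [ 0.68458834 -0.16735444  0.03572622]
b2 [ 0.63393331 -0.1394465   0.032     ] riser [-0.03110802  0.03383277] depth [ 0.63259724 -0.13571152  0.03535339]
r2 [ 0.58790679 -0.17016981  0.032     ] riser [-0.07639792  0.00203361] depth [ 0.58815387 -0.16973853  0.03167048]
hook tip seen [ 0.6375215  -0.2384193   0.26990984] expect [ 0.63871087 -0.2384193 ] 0.271
n 660
grip ((0.6543272137641907, 0.23822645843029022), (0.07828670740127563, 0.02313333936035633), 87.39484405517578) 0.05113741077817169
bar fit x= [0.05399102 0.64328731] 0.037241319243543014 -0.026880117680350202 0.0836146102582139
blade min y -0.06630996788730326
circ ((194.21502685546875, 238.1365509033203), 34.037357330322266) [0.44244387 0.37219209 0.034     ]
red 841 [0.37552234 0.36485212 0.02      ]
green 926 [0.48203753 0.31252923 0.02      ]
blue 692 [0.47229242 0.4420788  0.02      ]
bar [0.44826748 0.37051763 0.09      ] ((192.5692596435547, 235.05386352539062), (12.403472900390625, 4.589285373687744), 82.87498474121094)
vice back [0.52551132 0.01672471 0.018     ]
```

```bash
cat >> h.py <<'E'
def plan(x,y,z,yaw=None,n=None):
    s=env.observe(); R=np.array(s['tool_rot']); p=np.array(s['position'])
    cur=np.rad2deg(np.arctan2(R[1,1],R[0,1]))
    print('cur',np.round(p,4),'yaw',round(cur,2),'q6',round(s['q'][5],1),'F',np.round(s['ft_force'],1),'w',round(s['grip_width'],4))
    yaw=cur if yaw is None else yaw
    d=-(yaw-cur); k=max(1,int(np.ceil(abs(d)/7.6))); print('turn z deg',round(d,2),k,'rows of',round(d/8/k,4))
    a=np.deg2rad(yaw); Y=np.array([np.cos(a),np.sin(a),0]); X=np.array([-Y[1],Y[0],0])
    D=np.array([x,y,z])-p; L=np.array([X@D,Y@D,-D[2]])/.05; k=n or max(1,int(np.ceil(np.linalg.norm(L)/.7)))
    print('shift units',np.round(L,3),k,'rows of',np.round(L/k,3), 'tilt',np.round(R[:2,2],4))
E
python3 - <<'E'
from h import *
t=dict(np.load('pics/top0.npz')); s=dict(np.load('pics/side0.npz'))
P=cloud(t); S=cloud(s)
print(np.round(P[180,375:440:5],2).tolist()); print(np.round(S[60:200:20,340],2).tolist())
plan(.6555,.239,.12,-3.1)
E
```

```text
[[0.63, -0.25, 0.11], [0.63, -0.27, 0.11], [0.77, -0.48, -0.73], [0.75, -0.48, -0.61], [0.73, -0.48, -0.51], [0.72, -0.48, -0.43], [0.71, -0.48, -0.36], [0.69, -0.48, -0.28], [0.68, -0.48, -0.21], [0.67, -0.48, -0.14], [0.66, -0.48, -0.07], [0.65, -0.48, -0.01], [0.64, -0.48, 0.05]]
[[0.44, -0.48, 0.37], [0.44, -0.47, 0.31], [0.43, -0.49, 0.24], [0.43, -0.48, 0.16], [0.43, -0.48, 0.09], [0.42, -0.48, 0.01], [0.42, -0.48, -0.07]]
cur [0.234  0.4974 0.2191] yaw 64.8 q6 -12.3 F [-0.4 -0.  -0.3] w 0.0855
turn z deg 67.9 9 rows of 0.9431
shift units [-4.705  8.698  1.982] 15 rows of [-0.314  0.58   0.132] tilt [-0.0008 -0.001 ]
```

Request:
move_arm:
  motion:
    - [[0,0,0],[0,0,0.943]]
    - [[0,0,0],[0,0,0.943]]
    - [[0,0,0],[0,0,0.943]]
    - [[0,0,0],[0,0,0.943]]
    - [[0,0,0],[0,0,0.943]]
    - [[0,0,0],[0,0,0.943]]
    - [[0,0,0],[0,0,0.943]]
    - [[0,0,0],[0,0,0.943]]
    - [[0,0,0],[0,0,0.943]]
  claw: 0

```text
time_s: 1.0
position: [0.234, 0.4975, 0.2192]
tool_rot: [[0.059, 0.998, -0.001], [0.998, -0.059, -0.001], [-0.001, -0.001, -1.0]]
ft_force: [1.2, -0.0, 1.0]
grip_width: 0.0851
gripper_force: 0.0
```

Request:
move_arm:
  motion:
    - [[-0.31,0.58,0.13],[0,0,0]]
    - [[-0.31,0.58,0.13],[0,0,0]]
    - [[-0.31,0.58,0.13],[0,0,0]]
    - [[-0.31,0.58,0.13],[0,0,0]]
    - [[-0.31,0.58,0.13],[0,0,0]]
    - [[-0.31,0.58,0.13],[0,0,0]]
    - [[-0.31,0.58,0.13],[0,0,0]]
    - [[-0.31,0.58,0.13],[0,0,0]]
    - [[-0.31,0.58,0.13],[0,0,0]]
    - [[-0.31,0.58,0.13],[0,0,0]]
    - [[-0.31,0.58,0.13],[0,0,0]]
    - [[-0.31,0.58,0.13],[0,0,0]]
    - [[-0.31,0.58,0.13],[0,0,0]]
    - [[-0.31,0.58,0.13],[0,0,0]]
    - [[-0.31,0.58,0.13],[0,0,0]]
    - [[0,0,0],[0,0,0]]
    - [[0,0,0],[0,0,0]]

```text
time_s: 2.7
position: [0.6558, 0.2417, 0.1212]
tool_rot: [[0.055, 0.998, -0.002], [0.998, -0.055, -0.0], [-0.0, -0.002, -1.0]]
ft_force: [-0.1, -0.2, 0.7]
grip_width: 0.0854
gripper_force: 0.0
```

```bash
python3 -c "
from h import *
plan(.6555,.239,.032,-3.1)"
```

```text
cur [0.6558 0.2417 0.1212] yaw -3.15 q6 13.7 F [-0.1 -0.2  0.7] w 0.0854
turn z deg -0.05 1 rows of -0.0058
shift units [-0.054 -0.003  1.784] 3 rows of [-0.018 -0.001  0.595] tilt [-0.0017 -0.0001]
```

Request:
move_arm:
  motion:
    - [[-0.02,0,0.36],[0,0,0]]
    - [[-0.02,0,0.36],[0,0,0]]
    - [[-0.01,0,0.36],[0,0,0]]
    - [[0,0,0.36],[0,0,0]]
    - [[0,0,0.34],[0,0,0]]

```text
time_s: 3.2
position: [0.6547, 0.2406, 0.0329]
tool_rot: [[0.053, 0.999, -0.0], [0.999, -0.053, 0.0], [0.0, -0.0, -1.0]]
ft_force: [1.3, -0.4, 0.2]
grip_width: 0.0854
gripper_force: 0.0
```

Request:
move_arm:
  motion:
    - [[0,0,0],[0,0,0]]
    - [[0,0,0],[0,0,0]]
    - [[0,0,0],[0,0,0]]
    - [[0,0,0],[0,0,0]]
    - [[0,0,0],[0,0,0]]
    - [[0,0,0],[0,0,0]]
    - [[0,0,0],[0,0,0]]
    - [[0,0,0],[0,0,0]]
    - [[0,0,0],[0,0,0]]
    - [[0,0,0],[0,0,0]]
  claw: 1
  force: 100

```text
time_s: 4.2
position: [0.6562, 0.2397, 0.0346]
tool_rot: [[0.054, 0.999, 0.002], [0.999, -0.054, 0.0], [0.001, 0.002, -1.0]]
ft_force: [-2.5, 0.0, 6.0]
grip_width: 0.0186
gripper_force: 98.0
```

Request:
move_arm:
  motion:
    - [[0,0,-0.2],[0,0,0]]
    - [[0,0,-0.4],[0,0,0]]
    - [[0,0,-0.3],[0,0,0]]
    - [[0,0,0],[0,0,0]]
    - [[0,0,0],[0,0,0]]

```text
time_s: 4.7
position: [0.6556, 0.2395, 0.0778]
tool_rot: [[0.054, 0.999, -0.0], [0.999, -0.054, 0.0], [0.0, -0.0, -1.0]]
ft_force: [-0.6, -0.7, -2.6]
grip_width: 0.0179
gripper_force: 98.1
```

```bash
python3 - <<'E'
from h import *
st(); s=shot('side'); b=cv2.cvtColor(s['frame'],cv2.COLOR_RGB2BGR)
cv2.imwrite('pics/s1.png',cv2.resize(b[100:300,150:350],(600,600),interpolation=cv2.INTER_CUBIC))
t=shot('top'); P=cloud(t); 
u=np.arange(560)[None]; v=np.arange(420)[:,None]
for lo,hi in((272,280),(282,292),(294,304),(305,312)):
    m=(P[...,2]>.04)&(u>=lo)&(u<hi)&(v>168)&(v<192)&(P[...,2]<.12); print(lo,np.round(np.median(P[m],0),4))
E
```

```text
t 4.7 p [0.6556 0.2395 0.0778] w 0.017919679707141204 F [-0.6 -0.7 -2.6]
[[ 0.054  0.999 -0.   ]
 [ 0.999 -0.054  0.   ]
 [ 0.    -0.    -1.   ]]
272 [0.6475 0.0877 0.0786]
282 [0.6466 0.0461 0.0773]
294 [0.6439 0.0059 0.0747]
305 [ 0.6426 -0.0275  0.0736]
```

View pics/s1.png

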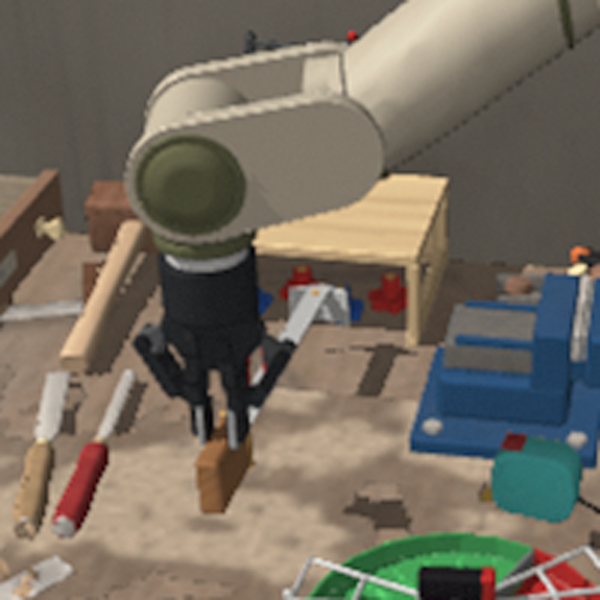

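Request:
move_arm:
  motion:
    - [[0,0,0],[0,-0.15,-0.11]]
    - [[0,0,0],[0,-0.15,-0.11]]
    - [[0,-0.3,0],[0,0,0]]
    - [[0,-0.3,0],[0,0,0]]
    - [[0,-0.3,0],[0,0,0]]
    - [[0,-0.25,0],[0,0,0]]
    - [[0,0,0],[0,0,0]]
    - [[0,0,0],[0,0,0]]

```text
time_s: 5.6
position: [0.5988, 0.241, 0.0782]
tool_rot: [[0.023, 1.0, -0.001], [0.999, -0.023, -0.042], [-0.042, -0.0, -0.999]]
ft_force: [-0.1, -0.9, -1.9]
grip_width: 0.0182
gripper_force: 98.3
```

```bash
python3 - <<'E'
from h import *
plan(.598,.101,.077,-1.35); t=shot('top'); P=cloud(t); 
m=(P[...,2]>.05)&(P[...,2]<.1)&(P[...,0]>.55)&(P[...,0]<.65)&(P[...,1]<.09)&(P[...,1]>-.06)
p=P[m]; print(len(p),'x fit',np.polyfit(p[:,1],p[:,0],1),'z fit',np.polyfit(p[:,1],p[:,2],1),p[:,1].min())
E
```

```text
cur [0.5988 0.241  0.0782] yaw -1.29 q6 14.4 F [-0.1 -0.9 -1.9] w 0.0182
turn z deg 0.06 1 rows of 0.0073
shift units [-2.801  0.05   0.025] 5 rows of [-0.56   0.01   0.005] tilt [-0.001  -0.0423]
318 x fit [0.01352785 0.59518038] z fit [-0.01488412  0.08542119] -0.059884775865827106
```

```bash
cat > fix.py <<'E'
s=open('h.py').read()
a=s.index("    a=np.deg2rad(yaw)"); b=s.index("    D=np.array")
s=s[:a]+"    a=np.deg2rad(yaw-cur); c,q=np.cos(a),np.sin(a); R2=np.array([[c,-q,0],[q,c,0],[0,0,1]])@R\n"+s[b:]
s=s.replace("L=np.array([X@D,Y@D,-D[2]])/.05","L=R2.T@D/.05")
open('h.py','w').write(s)
E
python3 fix.py; python3 -c "
from h import *
plan(.5955,.101,.075)"
```

```text
cur [0.599  0.241  0.0782] yaw -1.31 q6 14.4 F [ 0.5 -0.2 -2.2] w 0.0186
turn z deg -0.0 1 rows of -0.0
shift units [-2.795 -0.006  0.181] 5 rows of [-0.559 -0.001  0.036] tilt [-0.001  -0.0421]
```

Request:
move_arm:
  motion:
    - [[0,0,0.06],[0,0,0]]
    - [[-0.4,0,0.018],[0,0,0]]
    - [[-0.4,0,0.018],[0,0,0]]
    - [[-0.4,0,0.018],[0,0,0]]
    - [[-0.4,0,0.018],[0,0,0]]
    - [[-0.4,0,0.018],[0,0,0]]
    - [[-0.4,0,0.018],[0,0,0]]
    - [[-0.395,0,0.013],[0,0,0]]
    - [[0,0,0],[0,0,0]]
    - [[0,0,0],[0,0,0]]

```text
time_s: 6.65
position: [0.5954, 0.1008, 0.0747]
tool_rot: [[0.024, 1.0, -0.002], [0.999, -0.024, -0.042], [-0.042, -0.001, -0.999]]
ft_force: [-0.4, 0.8, -2.7]
grip_width: 0.0185
gripper_force: 98.3
```

```bash
python3 -c "
from h import *
plan(.5955,.101,.034); shot('side','s2.png')
import cv2; b=cv2.imread('pics/s2.png'); cv2.imwrite('pics/s2z.png',cv2.resize(b[130:250,190:310],(600,600),interpolation=cv2.INTER_CUBIC))"
```

```text
cur [0.5954 0.1008 0.0747] yaw -1.39 q6 1.8 F [-0.4  0.8 -2.7] w 0.0185
turn z deg -0.0 1 rows of -0.0
shift units [0.039 0.003 0.814] 2 rows of [0.019 0.001 0.407] tilt [-0.0017 -0.0416]
```

View pics/s2z.png

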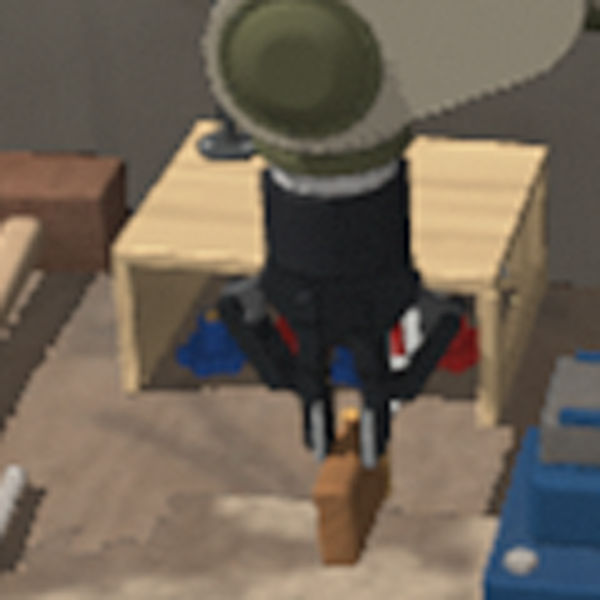

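Request:
move_arm:
  motion:
    - [[0,0,0.2],[0,0.05,0]]
    - [[0,0,0.2],[0,0.05,0]]
    - [[0,0,0.2],[0,0,0]]
    - [[0,0,0.19],[0,0,0]]
    - [[0,0,0],[0,0,0]]
    - [[0,0,0],[0,0,0]]

```text
time_s: 7.3
position: [0.5949, 0.0996, 0.0349]
tool_rot: [[0.023, 1.0, -0.002], [0.999, -0.023, -0.028], [-0.028, -0.001, -1.0]]
ft_force: [0.2, -0.3, -2.8]
grip_width: 0.0181
gripper_force: 98.3
```

```bash
python3 - <<'E'
from h import *
plan(.599,.254,.034); t=shot('top'); P=cloud(t); 
m=(P[...,2]>.025)&(P[...,2]<.06)&(P[...,0]>.55)&(P[...,0]<.62)&(P[...,1]<.03)&(P[...,1]>-.08)
p=P[m]; print(len(p),'x fit',np.polyfit(p[:,1],p[:,0],1),'z fit',np.polyfit(p[:,1],p[:,2],1),p[:,1].min())
E
```

```text
cur [0.5949 0.0996 0.0349] yaw -1.33 q6 1.1 F [ 0.2 -0.3 -2.8] w 0.0181
turn z deg -0.0 1 rows of -0.0
shift units [ 3.088  0.01  -0.068] 5 rows of [ 0.618  0.002 -0.014] tilt [-0.0018 -0.0279]
167 x fit [-0.01304974  0.59113354] z fit [0.00218783 0.03888017] -0.07945576658676273
```

Request:
move_arm:
  motion:
    - [[0.2,0,-0.005],[0,0,0]]
    - [[0.2,0,-0.005],[0,0,0]]
    - [[0.2,0,-0.005],[0,0,0]]
    - [[0.2,0,-0.005],[0,0,0]]
    - [[0.2,0,-0.005],[0,0,0]]
    - [[0.2,0,-0.005],[0,0,0]]
    - [[0.2,0,-0.005],[0,0,0]]
    - [[0.2,0,-0.005],[0,0,0]]
    - [[0.2,0,-0.005],[0,0,0]]
    - [[0.2,0,-0.005],[0,0,0]]
    - [[0.2,0,-0.005],[0,0,0]]
    - [[0.2,0,-0.005],[0,0,0]]
    - [[0.2,0,-0.005],[0,0,0]]
    - [[0.2,0,-0.005],[0,0,0]]
    - [[0.15,0,-0.005],[0,0,0]]
    - [[0.1,0,0],[0,0,0]]
    - [[0,0,0],[0,0,0]]
    - [[0,0,0],[0,0,0]]

```text
time_s: 9.15
position: [0.5986, 0.252, 0.0349]
tool_rot: [[0.023, 1.0, -0.001], [0.999, -0.023, -0.028], [-0.028, -0.001, -1.0]]
ft_force: [-0.3, 0.1, -2.2]
grip_width: 0.018
gripper_force: 98.3
```

```bash
python3 - <<'E'
from h import *
st(); s=shot('side','s3.png'); t=shot('top','t3.png')
a=cv2.imread('pics/t3.png'); b=cv2.imread('pics/s3.png')
cv2.imwrite('pics/c3.png',np.hstack([cv2.resize(b[130:250,190:310],(400,400),interpolation=cv2.INTER_CUBIC),cv2.resize(a[130:230,290:390],(400,400),interpolation=cv2.INTER_CUBIC)]))
E
```

```text
t 9.15 p [0.5986 0.252  0.0349] w 0.018032549623198526 F [-0.3  0.1 -2.2]
[[ 0.023  1.    -0.001]
 [ 0.999 -0.023 -0.028]
 [-0.028 -0.001 -1.   ]]
```

View pics/c3.png

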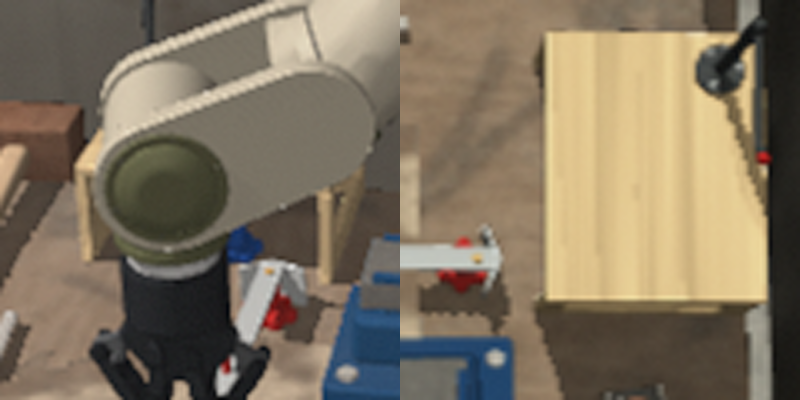

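Request:
move_arm:
  motion:
    - [[0.2,0,-0.005],[0,0,0]]
    - [[0.2,0,-0.005],[0,0,0]]
    - [[0.2,0,-0.005],[0,0,0]]
    - [[0.2,0,-0.005],[0,0,0]]
    - [[0.2,0,-0.005],[0,0,0]]
    - [[-0.1,0,0],[0,0,0]]
    - [[0,0,-0.2],[0,0,0]]
    - [[0,0,-0.25],[0,0,0]]
    - [[0,0,-0.2],[0,0,0]]
    - [[0,0,-0.15],[0,0,0]]
    - [[0,0.35,0],[0,0,0]]
    - [[0,0.35,0],[0,0,0]]
    - [[0,0,0],[0,0,0]]
    - [[0,0,0],[0,0,0]]

```text
time_s: 10.65
position: [0.6344, 0.2972, 0.075]
tool_rot: [[0.024, 1.0, -0.002], [0.999, -0.024, -0.028], [-0.028, -0.001, -1.0]]
ft_force: [0.6, 0.9, -3.3]
grip_width: 0.018
gripper_force: 98.4
```

```bash
cat >> h.py <<'E'
def blobs(d,z,box,sz=30):
    hsv=cv2.cvtColor(d['frame'],cv2.COLOR_RGB2HSV); H,S,V=[hsv[...,i] for i in range(3)]; P=cloud(d)
    th=np.deg2rad(-1.35); R=np.array([[np.cos(th),-np.sin(th)],[np.sin(th),np.cos(th)]]); O=np.array([.6642,-.174])
    inb=(P[...,0]>box[0])&(P[...,0]<box[1])&(P[...,1]>box[2])&(P[...,1]<box[3])&(P[...,2]<.05)&(P[...,2]>-.01)
    for n,m in dict(red=((H<8)|(H>172))&(S>130)&(V>60),blue=(H>105)&(H<128)&(S>120)).items():
        k,l,stt,c=cv2.connectedComponentsWithStats((m&inb).astype(np.uint8))
        for i in range(1,k):
            if stt[i,4]<sz: continue
            p=P[l==i]; mid=(p[:,:2].min(0)+p[:,:2].max(0))/2
            print(n,stt[i,4],'px',np.round(c[i],1),'ray',np.round(onz(d,*c[i],z)[:2],4),'mid',np.round(mid,4),'riser',np.round(R.T@(mid-O),3))
E
python3 - <<'E'
from h import *
plan(.634,.13,.075,-1.35)
s=shot('side'); t=shot('top')
print('side');blobs(s,.012,(.55,.78,-.27,.1)); print('top');blobs(t,.012,(.55,.78,-.1,.1))
P=cloud(t); m=(P[...,2]>.05)&(P[...,2]<.1)&(P[...,0]>.58)&(P[...,0]<.67)&(P[...,1]<.09)&(P[...,1]>-.06)
p=P[m]; print(len(p),'x fit',np.polyfit(p[:,1],p[:,0],1),'z fit',np.polyfit(p[:,1],p[:,2],1),p[:,1].min())
E
```

```text
cur [0.6344 0.2972 0.075 ] yaw -1.36 q6 17.7 F [ 0.6  0.9 -3.3] w 0.018
turn z deg -0.01 1 rows of -0.0006
shift units [-3.342  0.071  0.092] 5 rows of [-0.668  0.014  0.018] tilt [-0.0019 -0.0279]
side
red 123 px [250.3 195.8] ray [ 0.6842 -0.1655] mid [ 0.6793 -0.1794] riser [ 0.015 -0.005]
red 145 px [266.5 231.6] ray [0.5909 0.0347] mid [0.5914 0.0345] riser [-0.078  0.207]
blue 52 px [262.2 201.1] ray [ 0.6393 -0.1376] mid [ 0.6393 -0.1301] riser [-0.026  0.043]
top
red 108 px [291.  195.7] ray [0.5924 0.0297] mid [0.5933 0.0296] riser [-0.076  0.202]
189 x fit [0.01067812 0.62898126] z fit [0.01176864 0.07864464] -0.009044490297081542
```

Request:
move_arm:
  motion:
    - [[-0.4,0,0],[0,-0.045,0]]
    - [[-0.4,0,0.005],[0,-0.045,0]]
    - [[-0.4,0,0.008],[0,0,0]]
    - [[-0.4,0,0.015],[0,0,0]]
    - [[-0.4,0,0.015],[0,0,0]]
    - [[-0.4,0,0.015],[0,0,0]]
    - [[-0.4,0,0.015],[0,0,0]]
    - [[-0.3,0,0.01],[0,0,0]]
    - [[-0.18,0,0],[0,0,0]]
    - [[0,0,0],[0,0,0]]
    - [[0,0,0],[0,0,0]]

```text
time_s: 11.85
position: [0.6309, 0.1337, 0.0771]
tool_rot: [[0.023, 1.0, -0.001], [0.999, -0.023, -0.04], [-0.04, -0.001, -0.999]]
ft_force: [0.1, 0.5, -3.0]
grip_width: 0.0182
gripper_force: 98.4
```

```bash
python3 - <<'E'
from h import *
plan(.6305,.133,.035)
s=shot('side'); t=shot('top')
print('side');blobs(s,.012,(.55,.78,-.27,.1))
P=cloud(t); m=(P[...,2]>.05)&(P[...,2]<.092)&(P[...,0]>.58)&(P[...,0]<.67)&(P[...,1]<.0)&(P[...,1]>-.085)
p=P[m]; print(len(p),'x fit',np.polyfit(p[:,1],p[:,0],1),'z fit',np.polyfit(p[:,1],p[:,2],1),p[:,1].min())
E
```

```text
cur [0.6309 0.1337 0.0771] yaw -1.33 q6 4.5 F [ 0.1  0.5 -3. ] w 0.0182
turn z deg -0.0 1 rows of -0.0
shift units [ 0.02  -0.006  0.842] 2 rows of [ 0.01  -0.003  0.421] tilt [-0.0015 -0.0401]
side
red 145 px [266.4 231.5] ray [0.591  0.0344] mid [0.591  0.0338] riser [-0.078  0.206]
blue 36 px [264.5 204.8] ray [ 0.6275 -0.1156] mid [ 0.6288 -0.1206] riser [-0.037  0.053]
140 x fit [0.0189605  0.62904349] z fit [-0.03058109  0.08160423] -0.08488450143149684
```

Request:
move_arm:
  motion:
    - [[0,0,0.2],[0,0,0]]
    - [[0,0,0.2],[0,0,0]]
    - [[0,0,0.2],[0,0,0]]
    - [[0,0,0.2],[0,0,0]]
    - [[0,0,0.02],[0,0,0]]
    - [[0,0,0],[0,0,0]]

```text
time_s: 12.55
position: [0.6307, 0.1317, 0.0356]
tool_rot: [[0.023, 1.0, -0.002], [0.999, -0.023, -0.04], [-0.04, -0.001, -0.999]]
ft_force: [0.9, -0.3, -3.3]
grip_width: 0.018
gripper_force: 98.4
```

```bash
python3 - <<'E'
from h import *
plan(.634,.254,.035)
t=shot('top')
P=cloud(t); m=(P[...,2]>.025)&(P[...,2]<.05)&(P[...,0]>.61)&(P[...,0]<.65)&(P[...,1]<.0)&(P[...,1]>-.075)
p=P[m]; print(len(p),'x fit',np.polyfit(p[:,1],p[:,0],1),'z fit',np.polyfit(p[:,1],p[:,2],1),p[:,1].min())
E
```

```text
cur [0.6307 0.1317 0.0356] yaw -1.33 q6 4.6 F [ 0.9 -0.3 -3.3] w 0.018
turn z deg -0.0 1 rows of -0.0
shift units [ 2.445  0.01  -0.088] 4 rows of [ 0.611  0.003 -0.022] tilt [-0.0023 -0.0405]
122 x fit [0.01676409 0.62812864] z fit [-0.01396291  0.04101332] -0.0734341770422548
```

Request:
move_arm:
  motion:
    - [[0,0,0],[0,0.1,0]]
    - [[0.2,0,-0.004],[0,0,0]]
    - [[0.2,0,-0.005],[0,0,0]]
    - [[0.2,0,-0.005],[0,0,0]]
    - [[0.2,0,-0.005],[0,0,0]]
    - [[0.2,0,-0.005],[0,0,0]]
    - [[0.2,0,-0.005],[0,0,0]]
    - [[0.2,0,-0.005],[0,0,0]]
    - [[0.2,0,-0.005],[0,0,0]]
    - [[0.2,0,-0.005],[0,0,0]]
    - [[0.2,0,-0.005],[0,0,0]]
    - [[0.2,0,-0.005],[0,0,0]]
    - [[0.2,0,-0.005],[0,0,0]]
    - [[0.1,0,0],[0,0,0]]
    - [[-0.1,0,0],[0,0,0]]
    - [[0,0,-0.2],[0,0,0]]
    - [[0,0,-0.3],[0,0,0]]
    - [[0,0,-0.3],[0,0,0]]
    - [[0,0,0],[0,0,0]]
    - [[0,0,0],[0,0,0]]

```text
time_s: 14.6
position: [0.6337, 0.2524, 0.0761]
tool_rot: [[0.024, 1.0, -0.001], [0.999, -0.024, -0.026], [-0.026, -0.0, -1.0]]
ft_force: [1.0, 0.2, -2.0]
grip_width: 0.0187
gripper_force: 98.4
```

```bash
python3 - <<'E'
from h import *
plan(.67,.254,.075)
s=shot('side'); t=shot('top')
print('side');blobs(s,.012,(.55,.78,-.27,.1),15); print('top');blobs(t,.012,(.55,.78,-.1,.1),15)
P=cloud(t); m=(P[...,2]>.05)&(P[...,2]<.1)&(P[...,0]>.60)&(P[...,0]<.66)&(P[...,1]<.06)&(P[...,1]>-.045)
p=P[m]; print(len(p),'x fit',np.polyfit(p[:,1],p[:,0],1),'z fit',np.polyfit(p[:,1],p[:,2],1),p[:,1].min())
E
```

```text
cur [0.6337 0.2524 0.0761] yaw -1.37 q6 14.1 F [ 1.   0.2 -2. ] w 0.0187
turn z deg -0.0 1 rows of -0.0
shift units [0.051 0.725 0.02 ] 2 rows of [0.025 0.362 0.01 ] tilt [-0.0009 -0.0264]
side
red 74 px [248.6 194.6] ray [ 0.6914 -0.1727] mid [ 0.6867 -0.1838] riser [ 0.023 -0.009]
red 143 px [266.5 231.6] ray [0.5908 0.0345] mid [0.5918 0.0311] riser [-0.077  0.203]
blue 94 px [258.6 222.4] ray [ 0.6236 -0.0103] mid [ 0.62   -0.0138] riser [-0.048  0.159]
top
red 107 px [291.  195.7] ray [0.5922 0.0298] mid [0.5931 0.0291] riser [-0.076  0.201]
blue 49 px [303.9 188.9] ray [ 0.6164 -0.017 ] mid [ 0.6151 -0.0175] riser [-0.053  0.155]
190 x fit [-0.01116588  0.62966341] z fit [-0.00050662  0.07967231] -0.04492556576885881
```

Request:
move_arm:
  motion:
    - [[0,0.4,0],[0,0,0]]
    - [[0,0.4,0],[0,0,0]]
    - [[0,0.21,0],[0,0,0]]
    - [[-0.4,0,0.006],[0,0,0]]
    - [[-0.4,0,0.006],[0,0,0]]
    - [[-0.4,0,0.006],[0,0,0]]
    - [[-0.4,0,0.006],[0,0,0]]
    - [[-0.4,0,0.006],[0,0,0]]
    - [[-0.4,0,0.006],[0,0,0]]
    - [[-0.4,0,0.006],[0,0,0]]
    - [[-0.32,0,0.006],[0,0,0]]
    - [[0,0,0],[0,0,0]]
    - [[0,0,0],[0,0,0]]

```text
time_s: 16.0
position: [0.6805, 0.0955, 0.0776]
tool_rot: [[0.024, 1.0, -0.001], [0.999, -0.024, -0.026], [-0.026, -0.001, -1.0]]
ft_force: [-0.1, 0.5, -2.6]
grip_width: 0.0184
gripper_force: 98.5
```

```bash
python3 - <<'E'
from h import *
plan(.681,.096,.035)
s=shot('side'); t=shot('top')
print('side');blobs(s,.012,(.55,.78,-.27,.1),15)
P=cloud(t); m=(P[...,2]>.05)&(P[...,2]<.092)&(P[...,0]>.64)&(P[...,0]<.71)&(P[...,1]<-.035)&(P[...,1]>-.078)
p=P[m]; print(len(p),'x fit',np.polyfit(p[:,1],p[:,0],1),'z fit',np.polyfit(p[:,1],p[:,2],1),p[:,1].min())
E
```

```text
cur [0.6805 0.0955 0.0776] yaw -1.36 q6 0.5 F [-0.1  0.5 -2.6] w 0.0184
turn z deg -0.0 1 rows of -0.0
shift units [0.032 0.01  0.851] 2 rows of [0.016 0.005 0.425] tilt [-0.0013 -0.0261]
side
red 102 px [251.5 196.1] ray [ 0.6798 -0.1646] mid [ 0.6812 -0.1905] riser [ 0.017 -0.016]
red 141 px [266.6 231.5] ray [0.5907 0.034 ] mid [0.5906 0.0336] riser [-0.078  0.206]
blue 23 px [227.3 200.6] ray [ 0.7488 -0.1234] mid [ 0.7499 -0.1298] riser [0.085 0.046]
blue 115 px [257.8 222.6] ray [ 0.6256 -0.0089] mid [ 0.6247 -0.0107] riser [-0.043  0.162]
70 x fit [-0.00938152  0.67680068] z fit [0.02752309 0.08318081] -0.07627352391383715
```

Request:
move_arm:
  motion:
    - [[0,0,0.25],[0,0,0]]
    - [[0,0,0.25],[0,0,0]]
    - [[0,0,0.2],[0,0,0]]
    - [[0,0,0.14],[0,0,0]]
    - [[0,0,0],[0,0,0]]
    - [[0,0,0],[0,0,0]]

```text
time_s: 16.7
position: [0.6804, 0.0946, 0.0351]
tool_rot: [[0.023, 1.0, -0.002], [0.999, -0.023, -0.027], [-0.027, -0.001, -1.0]]
ft_force: [0.8, 0.4, -2.5]
grip_width: 0.018
gripper_force: 98.5
```

Request:
move_arm:
  motion:
    - [[0.2,0,-0.005],[0,0,0]]
    - [[0.2,0,-0.005],[0,0,0]]
    - [[0.2,0,-0.005],[0,0,0]]
    - [[0.2,0,-0.005],[0,0,0]]
    - [[0.2,0,-0.005],[0,0,0]]
    - [[0.2,0,-0.005],[0,0,0]]
    - [[0.2,0,-0.005],[0,0,0]]
    - [[0.2,0,-0.005],[0,0,0]]
    - [[0.2,0,-0.005],[0,0,0]]
    - [[0.2,0,-0.005],[0,0,0]]
    - [[0.2,0,-0.005],[0,0,0]]
    - [[0.2,0,-0.005],[0,0,0]]
    - [[0.2,0,-0.005],[0,0,0]]
    - [[0.2,0,-0.005],[0,0,0]]
    - [[0.2,0,-0.005],[0,0,0]]
    - [[0.15,0,-0.003],[0,0,0]]
    - [[0,0,0],[0,0,0]]
    - [[0,0,0],[0,0,0]]

```text
time_s: 18.5
position: [0.6841, 0.252, 0.0352]
tool_rot: [[0.023, 1.0, -0.001], [0.999, -0.023, -0.027], [-0.027, -0.001, -1.0]]
ft_force: [0.9, -0.0, -2.4]
grip_width: 0.0185
gripper_force: 98.5
```

```bash
python3 - <<'E'
from h import *
plan(.686,.254,.035)
s=shot('side'); t=shot('top','t5.png')
print('side');blobs(s,.012,(.55,.78,-.27,.1),15); print('top');blobs(t,.012,(.55,.78,-.1,.1),15)
P=cloud(t); m=(P[...,2]>.02)&(P[...,2]<.06)&(P[...,0]>.66)&(P[...,0]<.70)&(P[...,1]<.1)&(P[...,1]>-.035)
p=P[m]; print(len(p),'x fit',np.polyfit(p[:,1],p[:,0],1),'z fit',np.polyfit(p[:,1],p[:,2],1),p[:,1].min())
E
```

```text
cur [0.6841 0.252  0.0352] yaw -1.32 q6 13.2 F [ 0.9 -0.  -2.4] w 0.0185
turn z deg -0.0 1 rows of -0.0
shift units [0.04  0.038 0.003] 1 rows of [0.04  0.038 0.003] tilt [-0.0014 -0.0267]
side
red 82 px [244.4 221.2] ray [ 0.6661 -0.0105] mid [ 0.6674 -0.0213] riser [-0.     0.153]
red 146 px [266.5 231.5] ray [0.5909 0.0345] mid [0.5909 0.0159] riser [-0.078  0.188]
blue 106 px [232.6 199.7] ray [ 0.7337 -0.1318] mid [ 0.7362 -0.1359] riser [0.071 0.04 ]
blue 118 px [257.6 222.3] ray [ 0.6266 -0.0105] mid [ 0.6249 -0.0135] riser [-0.043  0.16 ]
top
red 47 px [304.6 175.9] ray [ 0.6637 -0.0206] mid [ 0.6621 -0.0206] riser [-0.006  0.153]
red 108 px [291.  195.8] ray [0.5919 0.0297] mid [0.5937 0.0294] riser [-0.075  0.202]
blue 96 px [303.7 186.1] ray [ 0.6266 -0.0167] mid [ 0.6275 -0.0162] riser [-0.04   0.157]
240 x fit [0.04800793 0.67896315] z fit [-0.00187948  0.03869917] -0.03459687066053896
```

Request:
move_arm:
  motion:
    - [[-0.1,0,0],[0,0,0]]
    - [[0,0,-0.25],[0,0,0]]
    - [[0,0,-0.3],[0,0,0]]
    - [[0,0,-0.27],[0,0,0]]
    - [[0,0,0],[0,0,-0.47]]
    - [[0,0,0],[0,0,-0.47]]
    - [[0,0,0],[0,0,-0.48]]
    - [[0,0,0],[0,0,0]]
    - [[0,0,0],[0,0,0]]

```text
time_s: 19.5
position: [0.6842, 0.2483, 0.0773]
tool_rot: [[-0.172, 0.985, -0.0], [0.985, 0.172, -0.026], [-0.026, -0.005, -1.0]]
ft_force: [0.5, -0.2, -2.4]
grip_width: 0.0181
gripper_force: 98.5
```

```bash
python3 - <<'E'
from h import *
s=shot('side'); t=shot('top','t6.png')
print('side');blobs(s,.012,(.55,.78,-.27,.1),15); print('top');blobs(t,.012,(.55,.78,-.1,.1),15)
P=cloud(t); m=(P[...,2]>.055)&(P[...,2]<.1)&(P[...,0]>.68)&(P[...,0]<.76)&(P[...,1]<.1)&(P[...,1]>-.035)
p=P[m]; f=np.polyfit(p[:,1],p[:,0],1); print(len(p),'x fit',f,'z fit',np.polyfit(p[:,1],p[:,2],1),p[:,1].min())
q=env.observe()['position']; a=np.arctan(f[0]); pt=np.array([q[0]-.306*np.sin(a),q[1]-.306*np.cos(a)]); print('point',pt,np.polyval(f,pt[1]))
plan(q[0]+.737-np.polyval(f,pt[1]),q[1]-.178-pt[1],.078,n=8)
E
```

```text
side
red 143 px [242.  220.5] ray [ 0.6743 -0.0133] mid [ 0.6764 -0.0188] riser [0.009 0.155]
red 144 px [266.4 231.6] ray [0.591  0.0346] mid [0.5916 0.0335] riser [-0.077  0.206]
blue 40 px [236.4 199. ] ray [ 0.723  -0.1381] mid [ 0.7291 -0.1556] riser [0.064 0.02 ]
blue 119 px [257.4 222.4] ray [ 0.6271 -0.0102] mid [ 0.6265 -0.0085] riser [-0.042  0.165]
top
red 118 px [304.4 172.5] ray [ 0.6763 -0.0201] mid [ 0.678  -0.0206] riser [0.01  0.154]
red 108 px [291.  195.8] ray [0.5919 0.0297] mid [0.5925 0.0296] riser [-0.077  0.202]
blue 93 px [303.4 186.1] ray [ 0.6265 -0.0156] mid [ 0.6276 -0.0163] riser [-0.04   0.157]
243 x fit [-0.17981571  0.72927255] z fit [-0.008697   0.0809177] -0.03468135662196045
point [ 0.7382815  -0.05298629] 0.738800319363645
cur [0.6841 0.2482 0.0769] yaw 9.95 q6 1.5 F [ 0.  0. -3.] w 0.0185
turn z deg -0.0 1 rows of -0.0
shift units [-2.456 -0.468  0.044] 8 rows of [-0.307 -0.058  0.006] tilt [-0.0007 -0.0264]
```

Request:
move_arm:
  motion:
    - [[-0.3,-0.06,0.006],[0,0,0]]
    - [[-0.3,-0.06,0.006],[0,0,0]]
    - [[-0.3,-0.06,0.006],[0,0,0]]
    - [[-0.3,-0.06,0.006],[0,0,0]]
    - [[-0.3,-0.06,0.006],[0,0,0]]
    - [[-0.3,-0.06,0.006],[0,0,0]]
    - [[-0.3,-0.06,0.006],[0,0,0]]
    - [[-0.36,-0.05,0.006],[0,0,0]]
    - [[0,0,0],[0,0,0]]
    - [[0,0,0.25],[0,0,0]]
    - [[0,0,0.25],[0,0,0]]
    - [[0,0,0.2],[0,0,0]]
    - [[0,0,0.13],[0,0,0]]
    - [[0,0,0],[0,0,0]]
    - [[0,0,0],[0,0,0]]

```text
time_s: 21.1
position: [0.6822, 0.1221, 0.0354]
tool_rot: [[-0.175, 0.985, -0.001], [0.984, 0.174, -0.026], [-0.026, -0.006, -1.0]]
ft_force: [0.1, -0.9, -2.3]
grip_width: 0.0182
gripper_force: 98.5
```

```bash
python3 - <<'E'
from h import *
s=shot('side','s7.png'); t=shot('top','t7.png')
print('side');blobs(s,.012,(.55,.78,-.27,.1),15)
p=env.observe()['position']; plan(p[0]+.003,p[1]+.123,.035,n=12)
b=cv2.imread('pics/s7.png'); cv2.imwrite('pics/s7z.png',cv2.resize(b[130:250,190:310],(500,500),interpolation=cv2.INTER_CUBIC))
E
```

```text
side
red 95 px [243.5 221.6] ray [ 0.6682 -0.0077] mid [ 0.6725 -0.0202] riser [0.005 0.154]
red 144 px [266.4 231.5] ray [0.5911 0.0342] mid [0.5912 0.0137] riser [-0.077  0.186]
blue 115 px [257.6 222.6] ray [ 0.6262 -0.0092] mid [ 0.6264 -0.0119] riser [-0.042  0.161]
cur [0.6822 0.1219 0.0356] yaw 10.03 q6 -8.6 F [ 0.5 -0.9 -2.8] w 0.0183
turn z deg -0.0 1 rows of -0.0
shift units [ 2.411  0.488 -0.053] 12 rows of [ 0.201  0.041 -0.004] tilt [-0.0014 -0.0265]
```

View pics/s7z.png

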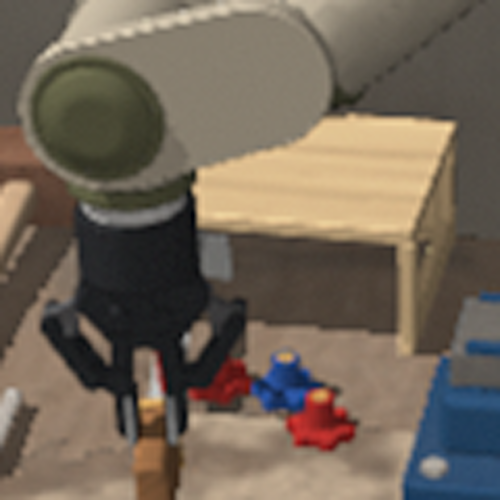

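Request:
move_arm:
  motion:
    - [[0.2,0.04,-0.005],[0,0,0]]
    - [[0.2,0.04,-0.005],[0,0,0]]
    - [[0.2,0.04,-0.005],[0,0,0]]
    - [[0.2,0.04,-0.005],[0,0,0]]
    - [[0.2,0.04,-0.005],[0,0,0]]
    - [[0.2,0.04,-0.005],[0,0,0]]
    - [[0.2,0.04,-0.005],[0,0,0]]
    - [[0.2,0.04,-0.005],[0,0,0]]
    - [[0.2,0.04,-0.005],[0,0,0]]
    - [[0.2,0.04,-0.005],[0,0,0]]
    - [[0.2,0.04,-0.005],[0,0,0]]
    - [[0.2,0.04,-0.005],[0,0,0]]
    - [[-0.1,0,0],[0,0,0]]
    - [[0,0,-0.25],[0,0,0]]
    - [[0,0,-0.4],[0,0,0]]
    - [[0,0,-0.4],[0,0,0]]
    - [[0,0,-0.4],[0,0,0]]
    - [[0,0,0],[0,0,0]]

```text
time_s: 23.0
position: [0.6876, 0.2408, 0.1126]
tool_rot: [[-0.173, 0.985, 0.006], [0.985, 0.173, -0.025], [-0.026, 0.001, -1.0]]
ft_force: [0.2, -0.2, -1.3]
grip_width: 0.0182
gripper_force: 98.6
```

```bash
python3 - <<'E'
from h import *
s=shot('side','s8.png'); t=shot('top','t8.png')
print('side');blobs(s,.012,(.55,.8,-.27,.1),15);print('top');blobs(t,.012,(.55,.8,-.1,.1),15)
plan(.66,.26,.2,-1.35)
E
```

```text
side
red 149 px [241.8 220.4] ray [ 0.6748 -0.0134] mid [ 0.6755 -0.0155] riser [0.008 0.159]
red 146 px [266.5 231.5] ray [0.5908 0.034 ] mid [0.5911 0.0127] riser [-0.077  0.185]
blue 63 px [226.5 220. ] ray [ 0.7202 -0.0085] mid [ 0.7274 -0.0168] riser [0.06  0.159]
blue 118 px [257.8 222.3] ray [ 0.6258 -0.011 ] mid [ 0.6265 -0.0299] riser [-0.041  0.143]
top
red 123 px [304.4 172.5] ray [ 0.6761 -0.02  ] mid [ 0.6777 -0.0205] riser [0.01  0.154]
red 107 px [291.  195.8] ray [0.5918 0.0296] mid [0.5925 0.0293] riser [-0.076  0.202]
blue 74 px [305.5 159.1] ray [ 0.7254 -0.0248] mid [ 0.7262 -0.0242] riser [0.058 0.151]
blue 94 px [303.6 186.3] ray [ 0.6259 -0.0162] mid [ 0.627  -0.0163] riser [-0.041  0.157]
cur [0.686  0.2407 0.1084] yaw 9.99 q6 0.7 F [-0.2 -0.2 -2.9] w 0.0184
turn z deg 11.34 2 rows of 0.7086
shift units [ 0.327 -0.539 -1.838] 3 rows of [ 0.109 -0.18  -0.613] tilt [-0.0009 -0.0264]
```

Request:
move_arm:
  motion:
    - [[0,0,-0.5],[0,0,0]]
    - [[0,0,-0.5],[0,0,0]]
    - [[0,0,-0.5],[0,0,0]]
    - [[0,0,-0.5],[0,0,0]]
    - [[0,0,-0.46],[0,0,0]]
    - [[0,0,0],[0,0,0.7]]
    - [[0,0,0],[0,0,0.72]]
    - [[0,0,0],[0,0,0]]

```text
time_s: 23.9
position: [0.6859, 0.2441, 0.2295]
tool_rot: [[0.024, 1.0, -0.004], [0.999, -0.025, -0.027], [-0.027, -0.003, -1.0]]
ft_force: [0.6, -0.3, -3.1]
grip_width: 0.0182
gripper_force: 98.5
```

```bash
python3 - <<'E'
from h import *
plan(.585,.241,.2315,-1.35); plan(.585-.009,-.139,.2315,-1.35,n=16)
E
```

```text
cur [0.6859 0.2441 0.2295] yaw -1.4 q6 12.0 F [ 0.6 -0.3 -3.1] w 0.0182
turn z deg -0.05 1 rows of -0.0068
shift units [-0.11  -2.016 -0.03 ] 3 rows of [-0.037 -0.672 -0.01 ] tilt [-0.0039 -0.027 ]
cur [0.6859 0.2441 0.2295] yaw -1.4 q6 12.0 F [ 0.6 -0.3 -3.1] w 0.0182
turn z deg -0.05 1 rows of -0.0068
shift units [-7.71  -2.017  0.176] 16 rows of [-0.482 -0.126  0.011] tilt [-0.0039 -0.027 ]
```

Request:
move_arm:
  motion:
    - [[0,-0.5,0],[0,0,0]]
    - [[0,-0.5,0],[0,0,0]]
    - [[0,-0.5,0],[0,0,0]]
    - [[0,-0.52,0],[0,0,0]]
    - [[-0.5,0,0.011],[0,0,0]]
    - [[-0.5,0,0.011],[0,0,0]]
    - [[-0.5,0,0.011],[0,0,0]]
    - [[-0.5,0,0.011],[0,0,0]]
    - [[-0.5,0,0.011],[0,0,0]]
    - [[-0.5,0,0.011],[0,0,0]]
    - [[-0.5,0,0.011],[0,0,0]]
    - [[-0.5,0,0.011],[0,0,0]]
    - [[-0.5,0,0.011],[0,0,0]]
    - [[-0.5,0,0.011],[0,0,0]]
    - [[-0.5,0,0.011],[0,0,0]]
    - [[-0.5,0,0.011],[0,0,0]]
    - [[-0.5,0,0.011],[0,0,0]]
    - [[-0.5,0,0.011],[0,0,0]]
    - [[-0.5,0,0.011],[0,0,0]]
    - [[-0.2,0,0.011],[0,0,0]]

```text
time_s: 25.9
position: [0.5757, -0.1402, 0.2317]
tool_rot: [[0.023, 1.0, -0.003], [0.999, -0.023, -0.026], [-0.026, -0.002, -1.0]]
ft_force: [-0.9, -1.2, -2.0]
grip_width: 0.0182
gripper_force: 98.7
```

```bash
python3 - <<'E'
from h import *
plan(.595,-.139,.2315,-1.35)
s=shot('side','s9.png'); t=shot('top','t9.png'); P=cloud(t)
np.savez('pics/s9.npz',**{k:np.array(v) for k,v in s.items()});np.savez('pics/t9.npz',**{k:np.array(v) for k,v in t.items()})
a=cv2.imread('pics/t9.png'); b=cv2.imread('pics/s9.png')
cv2.imwrite('pics/c9.png',np.hstack([cv2.resize(b[60:220,190:350],(400,400),interpolation=cv2.INTER_CUBIC),cv2.resize(a[110:240,320:450],(400,400),interpolation=cv2.INTER_CUBIC)]))
E
```

```text
cur [ 0.5757 -0.1402  0.2317] yaw -1.31 q6 -23.1 F [-0.9 -1.2 -2. ] w 0.0182
turn z deg 0.04 1 rows of 0.0051
shift units [0.033 0.386 0.002] 1 rows of [0.033 0.386 0.002] tilt [-0.003  -0.0262]
```

View pics/c9.png

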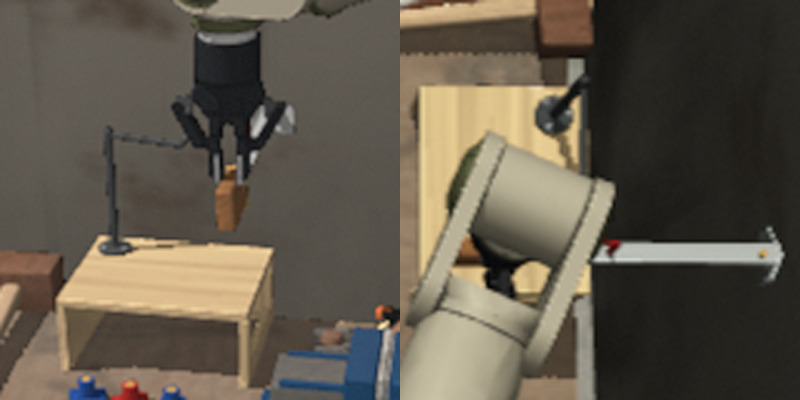

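```bash
python3 - <<'E'
from h import *
t=dict(np.load('pics/t9.npz')); P=cloud(t)
m=(P[...,2]>.2)&(P[...,2]<.26)&(P[...,1]<-.275)&(P[...,1]>-.43)&(P[...,0]>.5)&(P[...,0]<.64)&(abs(P[...,0]-.57)<.012)
p=P[m]; print(len(p),np.polyfit(p[:,1],p[:,0],1),np.polyfit(p[:,1],p[:,2],1))
m=(P[...,2]>.17)&(P[...,2]<.27)&(P[...,1]<-.40)&(P[...,0]>.5)&(P[...,0]<.64); p=P[m]; print('blade',p.min(0),p.max(0), p[p[:,1].argmin()])
hsv=cv2.cvtColor(t['frame'],cv2.COLOR_RGB2HSV); r=((hsv[...,0]<8)|(hsv[...,0]>172))&(hsv[...,1]>130)&(P[...,2]>.19)&(P[...,1]<-.19); print(np.round(P[r],3).tolist())
E
```

```text
318 [0.02474001 0.58007481] [-0.00225044  0.23421848]
blade [ 0.50004579 -0.48644861  0.17050929] [ 0.63994574 -0.40020288  0.26986238] [ 0.50430327 -0.48644861  0.18388441]
[[0.579, -0.251, 0.291], [0.543, -0.194, 0.519], [0.576, -0.251, 0.291], [0.577, -0.255, 0.287], [0.578, -0.26, 0.281], [0.574, -0.253, 0.282], [0.575, -0.256, 0.281], [0.575, -0.259, 0.281], [0.574, -0.262, 0.281], [0.575, -0.262, 0.255], [0.573, -0.262, 0.27], [0.573, -0.264, 0.247]]
```

Request:
move_arm:
  motion:
    - [[0,0.2,0],[0,0,0]]
    - [[0,0.2,0],[0,0,0]]
    - [[0,0.2,0],[0,0,0]]
    - [[0,0.2,0],[0,0,0]]
    - [[0,0.2,0],[0,0,0]]
    - [[0,0.2,0],[0,0,0]]
    - [[0,0.2,0],[0,0,0]]
    - [[0,0.2,0],[0,0,0]]
    - [[0,0.06,0],[0,0,0]]
    - [[0,0,0],[0,0,0]]
    - [[0,0,0],[0,0,0]]

```text
time_s: 27.1
position: [0.6589, -0.1396, 0.2325]
tool_rot: [[0.022, 1.0, -0.002], [0.999, -0.022, -0.026], [-0.026, -0.001, -1.0]]
ft_force: [0.3, 0.4, -1.6]
grip_width: 0.0182
gripper_force: 98.7
```

Request:
move_arm:
  motion:
    - [[0,0,0.15],[0,0,0]]
    - [[0,0,0.15],[0,0,0]]
    - [[0,0,0.15],[0,0,0]]
    - [[0,0,0.15],[0,0,0]]
    - [[0,0,0.07],[0,0,0]]
    - [[0,0,0],[0,0,0]]
    - [[0,0,0],[0,0,0]]

```text
time_s: 27.8
position: [0.6592, -0.1411, 0.1993]
tool_rot: [[0.023, 1.0, -0.001], [0.999, -0.023, -0.027], [-0.027, -0.0, -1.0]]
ft_force: [-0.4, -0.0, -2.2]
grip_width: 0.0183
gripper_force: 98.7
```

```bash
python3 - <<'E'
from h import *
plan(.6587,-.142,.194,-1.35)
s=shot('side','s10.png'); t=shot('top','t10.png'); P=cloud(t)
m=(P[...,2]>.17)&(P[...,2]<.25)&(P[...,1]<-.29)&(P[...,1]>-.43)&(abs(P[...,0]-.653)<.012)
p=P[m]; print(len(p),np.polyfit(p[:,1],p[:,0],1),np.polyfit(p[:,1],p[:,2],1),np.median(p,0))
a=cv2.imread('pics/t10.png'); b=cv2.imread('pics/s10.png')
cv2.imwrite('pics/c10.png',np.hstack([cv2.resize(b[60:220,190:350],(400,400),interpolation=cv2.INTER_CUBIC),cv2.resize(a[90:220,320:450],(400,400),interpolation=cv2.INTER_CUBIC)]))
E
```

```text
cur [ 0.6592 -0.1411  0.1993] yaw -1.33 q6 -20.2 F [-0.4 -0.  -2.2] w 0.0183
turn z deg 0.02 1 rows of 0.002
shift units [-0.016 -0.01   0.106] 1 rows of [-0.016 -0.01   0.106] tilt [-0.0009 -0.0266]
259 [0.0219033  0.66266969] [0.01097177 0.20771931] [ 0.65436783 -0.36572431  0.20388976]
```

View pics/c10.png

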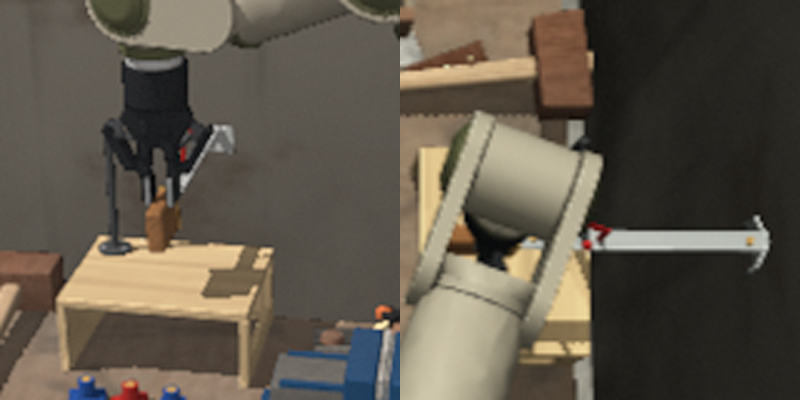

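Request:
move_arm:
  motion:
    - [[0,0,0.06],[0,0,0]]
    - [[0,0,0.04],[0,0,0]]
    - [[0,0,0],[0,0,0]]
    - [[0,0,0],[0,0,0]]

```text
time_s: 28.3
position: [0.6592, -0.141, 0.1943]
tool_rot: [[0.023, 1.0, -0.001], [0.999, -0.023, -0.026], [-0.026, -0.0, -1.0]]
ft_force: [0.3, 1.4, 0.6]
grip_width: 0.0185
gripper_force: 99.0
```

Request:
move_arm:
  motion:
    - [[0,0,0.03],[0,0,0]]
    - [[0,0,0],[0,0,0]]
    - [[0,0,0],[0,0,0]]

```text
time_s: 28.6
position: [0.6592, -0.1412, 0.1928]
tool_rot: [[0.023, 1.0, -0.001], [0.999, -0.023, -0.027], [-0.027, -0.0, -1.0]]
ft_force: [0.2, 2.4, 0.6]
grip_width: 0.0183
gripper_force: 99.1
```

Request:
move_arm:
  motion:
    - [[0,0,0],[0,0,0]]
    - [[0,0,0],[0,0,0]]
    - [[0,0,0],[0,0,0]]
    - [[0,0,0],[0,0,0]]
    - [[0,0,0],[0,0,0]]
    - [[0,0,0],[0,0,0]]
    - [[0,0,0],[0,0,0]]
    - [[0,0,0],[0,0,0]]
    - [[0,0,0],[0,0,0]]
    - [[0,0,0],[0,0,0]]
  claw: 0

```text
time_s: 29.6
position: [0.6591, -0.1412, 0.1926]
tool_rot: [[0.023, 1.0, -0.001], [0.999, -0.023, -0.026], [-0.027, -0.001, -1.0]]
ft_force: [1.0, 0.4, 0.0]
grip_width: 0.0853
gripper_force: 0.0
```

Request:
move_arm:
  motion:
    - [[0,0,-0.2],[0,0,0]]
    - [[0,0,-0.3],[0,0,0]]
    - [[0,0,-0.4],[0,0,0]]
    - [[0,0,-0.4],[0,0,0]]
    - [[0,0,-0.4],[0,0,0]]
    - [[0.5,-0.3,0],[0,0.2,0]]
    - [[0.5,-0.3,0],[0,0,0]]
    - [[0.5,-0.2,0],[0,0,0]]
    - [[0.5,0,0],[0,0,0]]
    - [[0,0,0],[0,0,0]]
    - [[0,0,0],[0,0,0]]

```text
time_s: 30.7
position: [0.6217, -0.038, 0.2777]
tool_rot: [[0.022, 1.0, 0.0], [1.0, -0.022, 0.001], [0.001, 0.0, -1.0]]
ft_force: [0.3, 0.2, 0.2]
grip_width: 0.0856
gripper_force: 0.0
```

```bash
python3 - <<'E'
from h import *
s=shot('side','s11.png'); t=shot('top','t11.png')
for d,n in((s,'side'),(t,'top')): print(n); blobs(d,.012,(.55,.8,-.08,.1),15)
a=cv2.imread('pics/t11.png'); b=cv2.imread('pics/s11.png')
cv2.imwrite('pics/c11.png',np.hstack([cv2.resize(b[80:240,170:330],(400,400),interpolation=cv2.INTER_CUBIC),cv2.resize(a[195:285,150:240],(400,400),interpolation=cv2.INTER_CUBIC)]))
plan(.592,.030,.12,0)
E
```

```text
side
red 148 px [241.8 220.4] ray [ 0.675  -0.0137] mid [ 0.6774 -0.0159] riser [0.009 0.158]
red 145 px [266.4 231.5] ray [0.5911 0.0343] mid [0.5906 0.0118] riser [-0.078  0.184]
blue 119 px [224.5 218.4] ray [ 0.7284 -0.0163] mid [ 0.7288 -0.0176] riser [0.061 0.158]
blue 115 px [257.5 222.5] ray [ 0.6266 -0.0093] mid [ 0.6264 -0.0084] riser [-0.042  0.165]
top
red 17 px [299.5 170.9] ray [ 0.6821 -0.0025] mid [ 0.6805 -0.0029] riser [0.012 0.171]
red 23 px [309.  173.4] ray [ 0.6727 -0.0367] mid [ 0.6744 -0.0352] riser [0.007 0.139]
red 87 px [289.9 195.5] ray [0.5929 0.0336] mid [0.5921 0.033 ] riser [-0.077  0.205]
cur [ 0.6217 -0.0389  0.2772] yaw -1.38 q6 -13.1 F [ 0.8  0.1 -0.1] w 0.0851
turn z deg -1.38 1 rows of -0.1724
shift units [ 1.375 -0.592  3.145] 5 rows of [ 0.275 -0.118  0.629] tilt [-0.0005  0.0011]
```

View pics/c11.png

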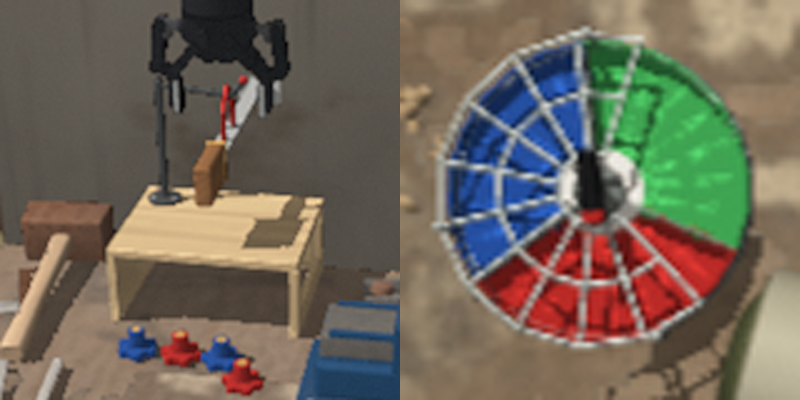

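```bash
cat >> h.py <<'E'
def car(d,C=None):
    P=cloud(d); hsv=cv2.cvtColor(d['frame'],cv2.COLOR_RGB2HSV); H,S,V=[hsv[...,i].astype(int) for i in range(3)]
    m=(P[...,2]>.08)&(P[...,2]<.096)&(np.hypot(P[...,0]-.443,P[...,1]-.372)<.05)
    p=P[m].astype(np.float32); 
    if len(p)>8: print('bar',len(p),cv2.minAreaRect(p[:,:2]),np.round(p.mean(0),4))
    if C is None: return
    C=np.array(C)
    h,w=H.shape; u,v=np.meshgrid(np.arange(w),np.arange(h))
    def pol(z):
        e=np.array(d['eye']); c=np.stack([(u-d['cx'])/d['fx'],-(v-d['cy'])/d['fy'],-np.ones((h,w))],-1)@np.array(d['attitude']).T
        q=e+c*((z-e[2])/c[...,2])[...,None]; q=q[...,:2]-C; return np.hypot(q[...,0],q[...,1]),np.arctan2(q[...,1],q[...,0])
    r,a=pol(.022)
    for n,mm in dict(red=((H<8)|(H>172)),green=(H>50)&(H<80),blue=(H>105)&(H<128)).items():
        k=mm&(S>110)&(r<.1)&(r>.04); z=np.exp(1j*a[k]).mean(); print(n,k.sum(),round(np.rad2deg(np.angle(z)),1))
    r,a=pol(.058); k=(S<60)&(V>120)&(r<.112)&(r>.07)
    print('wire',np.histogram(np.rad2deg(a[k])%360,bins=36,range=(0,360))[0].tolist())
E
python3 - <<'E'
from h import *
t=dict(np.load('pics/top0.npz')); s=dict(np.load('pics/side0.npz'))
car(t,(.4435,.372)); car(s,(.4435,.372))
E
```

```text
Traceback (most recent call last):
  File "h.py", line 41, in car
    if len(p)>8: print('bar',len(p),cv2.minAreaRect(p[:,:2]),np.round(p.mean(0),4))
                                    ~~~~~~~~~~~~~~~^^^^^^^^^
cv2.error: OpenCV(4.12.0) /io/opencv/modules/imgproc/src/convhull.cpp:143: error: (-215:Assertion failed) total >= 0 && (depth == CV_32F || depth == CV_32S) in function 'convexHull'
```

```bash
sed -i 's/cv2.minAreaRect(p\[:,:2\])/cv2.minAreaRect(np.ascontiguousarray(p[:,:2]))/' h.py
python3 - <<'E'
from h import *
t=dict(np.load('pics/top0.npz')); s=dict(np.load('pics/side0.npz'))
car(t,(.4435,.372)); car(s,(.4435,.372))
E
```

```text
bar 78 ((0.44544368982315063, 0.3708994388580322), (0.05282939225435257, 0.01577000319957733), 6.041332244873047) [0.4449 0.3706 0.0883]
red 545 -171.7
green 634 -56.3
blue 428 67.5
wire [23, 4, 7, 20, 2, 17, 3, 16, 8, 3, 16, 6, 16, 5, 10, 11, 3, 17, 3, 16, 7, 4, 13, 0, 1, 0, 0, 0, 0, 0, 0, 0, 0, 0, 17, 3]
bar 211 ((0.4432237446308136, 0.3740430176258087), (0.05435531213879585, 0.020568568259477615), 3.9830129146575928) [0.4426 0.3765 0.0881]
red 742 -171.9
green 388 -48.8
blue 840 69.2
wire [49, 10, 20, 36, 10, 35, 14, 38, 19, 19, 42, 14, 41, 10, 16, 41, 7, 45, 8, 33, 20, 7, 34, 1, 0, 2, 0, 0, 0, 0, 1, 0, 0, 2, 51, 11]
```

Request:
move_arm:
  motion:
    - [[0,0,0],[0,0,0.93]]
    - [[0,0,0],[0,0,0.93]]
    - [[0,0,0],[0,0,0.93]]
    - [[0,0,0],[0,0,0.93]]
    - [[0,0,0],[0,0,0.93]]
    - [[0,0,0],[0,0,0.93]]
    - [[0,0,0],[0,0,0.93]]
    - [[0,0,0],[0,0,0.93]]
    - [[0,0,0],[0,0,0.93]]
    - [[0,0,0],[0,0,0.93]]
    - [[0,0,0],[0,0,0.92]]
    - [[0,0,0],[0,0,0]]

```text
time_s: 32.0
position: [0.6217, -0.0391, 0.2769]
tool_rot: [[0.993, 0.118, -0.001], [0.118, -0.993, 0.001], [-0.001, -0.001, -1.0]]
ft_force: [0.2, 0.4, 0.2]
grip_width: 0.0857
gripper_force: 0.0
```

```bash
python3 -c "
from h import *
plan(.4444,.3722,.15,-83,n=17)"
```

```text
cur [ 0.6217 -0.0391  0.2769] yaw -83.23 q6 68.7 F [0.2 0.4 0.2] w 0.0857
turn z deg -0.23 1 rows of -0.0289
shift units [-2.515 -8.594  2.552] 17 rows of [-0.148 -0.506  0.15 ] tilt [-0.0008  0.0013]
```

Request:
move_arm:
  motion:
    - [[-0.15,-0.5,0.15],[0,0,0]]
    - [[-0.15,-0.5,0.15],[0,0,0]]
    - [[-0.15,-0.5,0.15],[0,0,0]]
    - [[-0.15,-0.5,0.15],[0,0,0]]
    - [[-0.15,-0.5,0.15],[0,0,0]]
    - [[-0.15,-0.5,0.15],[0,0,0]]
    - [[-0.15,-0.5,0.15],[0,0,0]]
    - [[-0.15,-0.5,0.15],[0,0,0]]
    - [[-0.15,-0.5,0.15],[0,0,0]]
    - [[-0.15,-0.5,0.15],[0,0,0]]
    - [[-0.15,-0.5,0.15],[0,0,0]]
    - [[-0.15,-0.5,0.15],[0,0,0]]
    - [[-0.15,-0.5,0.15],[0,0,0]]
    - [[-0.15,-0.5,0.15],[0,0,0]]
    - [[-0.15,-0.5,0.15],[0,0,0]]
    - [[-0.15,-0.5,0.15],[0,0,0]]
    - [[-0.1,-0.58,0.15],[0,0,0]]
    - [[0,0,0],[0,0,0]]
    - [[0,0,0],[0,0,0]]

```text
time_s: 33.9
position: [0.4461, 0.3728, 0.1501]
tool_rot: [[0.992, 0.123, -0.001], [0.123, -0.992, 0.001], [-0.001, -0.001, -1.0]]
ft_force: [0.1, 0.2, 0.9]
grip_width: 0.0855
gripper_force: 0.0
```

```bash
python3 -c "
from h import *
plan(.4444,.3722,.087,-83)"
```

```text
cur [0.4461 0.3728 0.1501] yaw -82.93 q6 111.1 F [0.1 0.2 0.9] w 0.0855
turn z deg 0.07 1 rows of 0.0091
shift units [-0.034  0.009  1.262] 2 rows of [-0.017  0.005  0.631] tilt [-0.0007  0.001 ]
```

Lower, close gently, and check before turning.

Request:
move_arm:
  motion:
    - [[-0.03,0.01,0.4],[0,0,0]]
    - [[0,0,0.4],[0,0,0]]
    - [[0,0,0.3],[0,0,0]]
    - [[0,0,0.16],[0,0,0]]
    - [[0,0,0],[0,0,0]]

```text
time_s: 34.4
position: [0.4447, 0.3715, 0.0867]
tool_rot: [[0.993, 0.12, -0.002], [0.12, -0.993, 0.001], [-0.002, -0.001, -1.0]]
ft_force: [-0.2, 0.9, -0.2]
grip_width: 0.0852
gripper_force: 0.0
```

Request:
move_arm:
  motion:
    - [[0,0,0],[0,0,0]]
    - [[0,0,0],[0,0,0]]
    - [[0,0,0],[0,0,0]]
    - [[0,0,0],[0,0,0]]
    - [[0,0,0],[0,0,0]]
    - [[0,0,0],[0,0,0]]
    - [[0,0,0],[0,0,0]]
    - [[0,0,0],[0,0,0]]
    - [[0,0,0],[0,0,0]]
    - [[0,0,0],[0,0,0]]
  claw: 1
  force: 30

```text
time_s: 35.4
position: [0.4443, 0.3724, 0.0872]
tool_rot: [[0.993, 0.12, -0.001], [0.12, -0.993, 0.001], [-0.0, -0.001, -1.0]]
ft_force: [-0.4, 0.5, -0.7]
grip_width: 0.0004
gripper_force: 0.0
```

```bash
python3 - <<'E'
from h import *
s=shot('side','s12.png'); b=cv2.imread('pics/s12.png')
print(env.tip_reach, env.observe()['grip_width'])
cv2.imwrite('pics/c12.png',cv2.resize(b[200:360,220:380],(600,600),interpolation=cv2.INTER_CUBIC))
E
```

```text
0.017 0.00017363192616019662
```

View pics/c12.png

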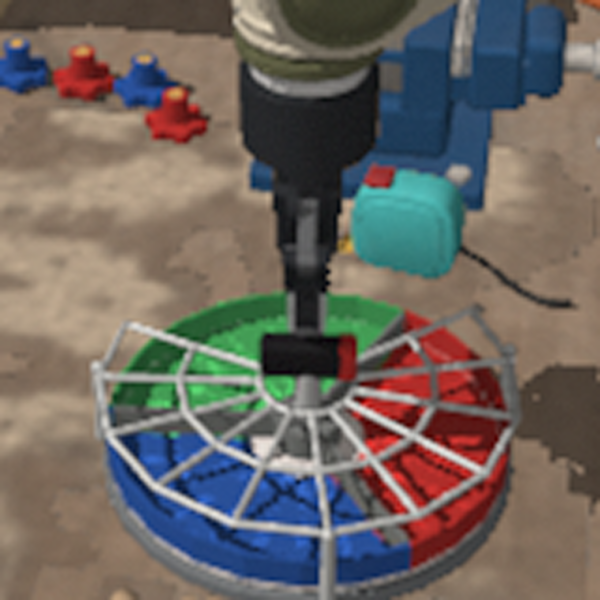

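```bash
python3 - <<'E'
from h import *
s=shot('side'); P=cloud(s); t=shot('top'); Q=cloud(t)
for v in range(272,306,2): print(v,np.round(P[v,298],3),np.round(P[v,304],3),s['frame'][v,300])
car(t,(.4435,.372))
E
```

```text
272 [0.444 0.428 0.179] [0.432 0.428 0.181] [48 48 48]
274 [0.445 0.418 0.167] [0.433 0.417 0.168] [26 27 27]
276 [0.447 0.405 0.151] [0.434 0.405 0.153] [26 27 28]
278 [0.45  0.386 0.132] [0.437 0.384 0.132] [28 28 29]
280 [0.449 0.387 0.128] [0.437 0.385 0.127] [30 31 32]
282 [0.449 0.386 0.121] [0.437 0.387 0.124] [33 33 34]
284 [0.449 0.387 0.117] [0.437 0.386 0.118] [30 30 31]
286 [0.45  0.385 0.11 ] [0.437 0.385 0.112] [24 24 28]
288 [0.452 0.367 0.09 ] [0.437 0.38  0.102] [70 70 70]
290 [0.451 0.377 0.092] [0.438 0.374 0.092] [27 25 28]
292 [0.45  0.379 0.089] [0.437 0.378 0.09 ] [32 31 33]
294 [0.45  0.382 0.086] [0.437 0.381 0.087] [25 21 23]
296 [0.45  0.38  0.079] [0.437 0.378 0.079] [23 22 24]
298 [0.45  0.379 0.073] [0.437 0.379 0.075] [21 20 21]
300 [0.451 0.374 0.063] [0.437 0.379 0.068] [109 108 106]
302 [0.451 0.375 0.058] [0.438 0.374 0.059] [156 153 150]
304 [0.45  0.376 0.053] [0.437 0.377 0.056] [153 151 148]
red 95 -176.8
green 521 -62.6
blue 1 27.0
wire [36, 32, 29, 36, 32, 47, 54, 55, 51, 53, 34, 32, 32, 30, 48, 50, 56, 63, 54, 57, 57, 42, 23, 8, 2, 0, 0, 0, 0, 0, 0, 0, 0, 0, 12, 2]
```

Request:
move_arm:
  motion:
    - [[0,0,0.04],[0,0,0]]
    - [[0,0,0],[0,0,0]]
    - [[0,0,0],[0,0,0]]

```text
time_s: 35.85
position: [0.4443, 0.3724, 0.0851]
tool_rot: [[0.993, 0.12, -0.001], [0.12, -0.993, 0.001], [-0.001, -0.001, -1.0]]
ft_force: [0.2, 0.5, 0.2]
grip_width: -0.0001
gripper_force: 0.0
```

Request:
move_arm:
  motion:
    - [[0,0,0.04],[0,0,0]]
    - [[0,0,0],[0,0,0]]
    - [[0,0,0],[0,0,0]]

```text
time_s: 36.15
position: [0.4443, 0.3724, 0.0832]
tool_rot: [[0.993, 0.12, -0.001], [0.12, -0.993, 0.001], [-0.001, -0.001, -1.0]]
ft_force: [-0.9, 0.5, -0.7]
grip_width: 0.0001
gripper_force: 0.0
```

Request:
move_arm:
  motion:
    - [[0,0,0.04],[0,0,0]]
    - [[0,0,0.04],[0,0,0]]
    - [[0,0,0],[0,0,0]]
    - [[0,0,0],[0,0,0]]

```text
time_s: 36.55
position: [0.4443, 0.3724, 0.0791]
tool_rot: [[0.993, 0.12, -0.001], [0.12, -0.993, 0.001], [-0.001, -0.001, -1.0]]
ft_force: [0.8, 0.0, -0.2]
grip_width: -0.0001
gripper_force: 0.0
```

Request:
move_arm:
  motion:
    - [[0,0,0.04],[0,0,0]]
    - [[0,0,0],[0,0,0]]
    - [[0,0,0],[0,0,0]]

```text
time_s: 36.85
position: [0.4445, 0.3725, 0.0783]
tool_rot: [[0.993, 0.12, 0.001], [0.12, -0.993, 0.002], [0.001, -0.002, -1.0]]
ft_force: [-1.7, -1.3, 8.4]
grip_width: 0.0
gripper_force: 4.4
```

Request:
move_arm:
  motion:
    - [[0,0,-0.2],[0,0,0]]
    - [[0,0,0],[0,0,0]]
    - [[0,0,0],[0,0,0]]
    - [[0,0,0],[0,0,0]]
    - [[0,0,0],[0,0,0]]
    - [[0,0,0],[0,0,0]]
    - [[0,0,0],[0,0,0]]
    - [[0,0,0.2],[0,0,0]]
    - [[0,0,0.2],[0,0,0]]
    - [[0,0,0.22],[0,0,0]]
    - [[0,0,0],[0,0,0]]
    - [[0,0,0],[0,0,0]]
  claw: 0

```text
time_s: 38.05
position: [0.4442, 0.3724, 0.0558]
tool_rot: [[0.993, 0.12, -0.001], [0.12, -0.993, 0.001], [-0.001, -0.001, -1.0]]
ft_force: [0.1, -0.1, 0.9]
grip_width: 0.0853
gripper_force: 0.0
```

Request:
move_arm:
  motion:
    - [[0,0,0],[0,0,0]]
    - [[0,0,0],[0,0,0]]
    - [[0,0,0],[0,0,0]]
    - [[0,0,0],[0,0,0]]
    - [[0,0,0],[0,0,0]]
    - [[0,0,0],[0,0,0]]
    - [[0,0,0],[0,0,0]]
    - [[0,0,0],[0,0,0]]
    - [[0,0,0],[0,0,0]]
    - [[0,0,0],[0,0,0]]
  claw: 1
  force: 40

```text
time_s: 39.05
position: [0.4443, 0.373, 0.0565]
tool_rot: [[0.993, 0.12, -0.0], [0.12, -0.993, 0.003], [0.0, -0.003, -1.0]]
ft_force: [-2.1, 6.1, 2.4]
grip_width: 0.0151
gripper_force: 41.4
```

Request:
move_arm:
  motion:
    - [[0,-0.02,0],[0,0,-0.4]]
    - [[0,0,0],[0,0,-0.8]]
    - [[0,0,0],[0,0,-0.8]]
    - [[0,0,0],[0,0,-0.8]]
    - [[0,0,0],[0,0,0]]

```text
time_s: 39.55
position: [0.4442, 0.3733, 0.0565]
tool_rot: [[0.871, 0.49, -0.0], [0.49, -0.871, 0.001], [0.0, -0.001, -1.0]]
ft_force: [-1.7, 0.6, 4.6]
grip_width: 0.0149
gripper_force: 41.7
```

Request:
move_arm:
  motion:
    - [[0,0,0],[0,0,-0.8]]
    - [[0,0,0],[0,0,-0.8]]
    - [[0,0,0],[0,0,-0.8]]
    - [[0,0,0],[0,0,-0.8]]
    - [[0,0,0],[0,0,-0.8]]
    - [[0,0,0],[0,0,0]]

```text
time_s: 40.15
position: [0.4439, 0.3736, 0.0565]
tool_rot: [[0.48, 0.877, -0.001], [0.877, -0.48, 0.002], [0.001, -0.002, -1.0]]
ft_force: [-3.6, 1.9, 4.3]
grip_width: 0.0155
gripper_force: 41.8
```

Request:
move_arm:
  motion:
    - [[0,0,0],[0,0,-0.8]]
    - [[0,0,0],[0,0,-0.8]]
    - [[0,0,0],[0,0,-0.8]]
    - [[0,0,0],[0,0,-0.8]]
    - [[0,0,0],[0,0,-0.8]]
    - [[0,0,0],[0,0,-0.8]]
    - [[0,0,0],[0,0,-0.66]]
    - [[0,0,0],[0,0,0]]
    - [[0,0,0],[0,0,0]]

```text
time_s: 41.05
position: [0.4434, 0.3736, 0.0565]
tool_rot: [[-0.256, 0.967, -0.002], [0.967, 0.256, 0.002], [0.002, -0.001, -1.0]]
ft_force: [-5.7, 1.8, 6.3]
grip_width: 0.0149
gripper_force: 41.9
```

Request:
move_arm:
  motion:
    - [[0,0,0],[0,0,0]]
    - [[0,0,0],[0,0,0]]
    - [[0,0,0],[0,0,0]]
    - [[0,0,0],[0,0,0]]
    - [[0,0,0],[0,0,0]]
    - [[0,0,0],[0,0,0]]
    - [[0,0,-0.2],[0,0,0]]
    - [[0,0,-0.4],[0,0,0]]
    - [[0,0,-0.5],[0,0,0]]
    - [[0,0,-0.5],[0,0,0]]
    - [[0,0,-0.5],[0,0,0]]
    - [[0,0,0],[0,0,0]]
  claw: 0

```text
time_s: 42.25
position: [0.4455, 0.374, 0.1654]
tool_rot: [[-0.259, 0.966, 0.006], [0.966, 0.259, 0.005], [0.003, 0.007, -1.0]]
ft_force: [-0.1, -0.4, -0.0]
grip_width: 0.0853
gripper_force: 0.0
```

```bash
python3 -c "
from h import *
plan(.592,.0297,.16,15,n=15)"
```

```text
cur [0.4455 0.374  0.1654] yaw 14.99 q6 13.3 F [-0.1 -0.4 -0. ] w 0.0853
turn z deg -0.01 1 rows of -0.0018
shift units [-7.41   1.047  0.092] 15 rows of [-0.494  0.07   0.006] tilt [0.0058 0.0048]
```

```bash
python3 - <<'E'
from h import *
s=shot('side'); t=shot('top')
for d,n in((s,'side'),(t,'top')): print(n); blobs(d,.012,(.5,.8,-.08,.15),25)
car(t,(.4442,.3725)); car(s,(.4442,.3725))
E
```

```text
side
red 147 px [241.7 220.4] ray [ 0.675  -0.0138] mid [ 0.6768 -0.0151] riser [0.009 0.159]
red 49 px [262.  231.7] ray [0.6033 0.0373] mid [0.6043 0.0392] riser [-0.065  0.212]
blue 120 px [224.5 218.4] ray [ 0.7284 -0.0165] mid [ 0.7302 -0.0341] riser [0.063 0.141]
blue 114 px [257.3 222.5] ray [ 0.6271 -0.0094] mid [ 0.6291 -0.0134] riser [-0.039  0.16 ]
blue 66 px [291.6 238. ] ray [0.5154 0.056 ] mid [0.5109 0.0593] riser [-0.159  0.23 ]
top
red 122 px [304.5 172.5] ray [ 0.6762 -0.0203] mid [ 0.6784 -0.021 ] riser [0.011 0.153]
red 108 px [291.  195.8] ray [0.5919 0.0297] mid [0.5932 0.0293] riser [-0.076  0.202]
blue 94 px [305.2 157.9] ray [ 0.7297 -0.0239] mid [ 0.7301 -0.0239] riser [0.062 0.152]
blue 93 px [303.5 186.3] ray [ 0.6259 -0.0159] mid [ 0.6272 -0.0162] riser [-0.041  0.157]
blue 139 px [292.9 216.9] ray [0.5158 0.024 ] mid [0.5116 0.0188] riser [-0.157  0.189]
red 633 -73.4
green 27 -4.5
blue 98 130.6
wire [15, 53, 49, 52, 53, 55, 57, 57, 56, 37, 8, 13, 16, 9, 38, 55, 56, 61, 50, 56, 55, 28, 20, 1, 0, 0, 0, 0, 0, 0, 0, 0, 0, 0, 19, 0]
bar 153 ((0.4437776207923889, 0.3749898374080658), (0.015720663592219353, 0.057709287852048874), 15.190675735473633) [0.4435 0.3778 0.0893]
red 555 -78.7
green 834 52.7
blue 773 158.2
wire [50, 10, 20, 37, 10, 37, 13, 32, 21, 20, 43, 13, 49, 11, 15, 46, 8, 50, 9, 10, 6, 8, 33, 0, 4, 4, 7, 5, 0, 0, 0, 0, 0, 2, 50, 8]
```

Request:
move_arm:
  motion:
    - [[-0.5,0.07,0.005],[0,0,0]]
    - [[-0.5,0.07,0.005],[0,0,0]]
    - [[-0.5,0.07,0.005],[0,0,0]]
    - [[-0.5,0.07,0.005],[0,0,0]]
    - [[-0.5,0.07,0.005],[0,0,0]]
    - [[-0.5,0.07,0.005],[0,0,0]]
    - [[-0.5,0.07,0.005],[0,0,0]]
    - [[-0.5,0.07,0.005],[0,0,0]]
    - [[-0.5,0.07,0.005],[0,0,0]]
    - [[-0.5,0.07,0.005],[0,0,0]]
    - [[-0.5,0.07,0.005],[0,0,0]]
    - [[-0.5,0.07,0.005],[0,0,0]]
    - [[-0.5,0.07,0.005],[0,0,0]]
    - [[-0.5,0.07,0.005],[0,0,0]]
    - [[-0.41,0.07,0.005],[0,0,0]]
    - [[0,0,0],[0,0,0]]
    - [[0,0,0],[0,0,0]]
  claw: 0.45

```text
time_s: 44.05
position: [0.5902, 0.029, 0.156]
tool_rot: [[-0.258, 0.966, -0.003], [0.966, 0.258, 0.002], [0.003, -0.002, -1.0]]
ft_force: [-0.3, -0.5, 0.4]
grip_width: 0.0469
gripper_force: 0.0
```

```bash
python3 -c "
from h import *
plan(.592,.0297,.002,15,n=8)"
```

```text
cur [0.5902 0.029  0.156 ] yaw 14.94 q6 -23.7 F [-0.3 -0.5  0.4] w 0.0469
turn z deg -0.06 1 rows of -0.007
shift units [-0.004  0.044  3.079] 8 rows of [-0.001  0.006  0.385] tilt [-0.0027  0.0019]
```

Request:
move_arm:
  motion:
    - [[0,0.04,0.5],[0,0,0]]
    - [[0,0,0.5],[0,0,0]]
    - [[0,0,0.5],[0,0,0]]
    - [[0,0,0.5],[0,0,0]]
    - [[0,0,0.4],[0,0,0]]
    - [[0,0,0.3],[0,0,0]]
    - [[0,0,0.2],[0,0,0]]
    - [[0,0,0.16],[0,0,0]]
    - [[0,0,0],[0,0,0]]

```text
time_s: 44.95
position: [0.5921, 0.0302, 0.0032]
tool_rot: [[-0.259, 0.966, -0.002], [0.966, 0.259, 0.002], [0.002, -0.002, -1.0]]
ft_force: [0.6, -0.1, 1.1]
grip_width: 0.0467
gripper_force: 0.0
```

Request:
move_arm:
  motion:
    - [[0,0,0],[0,0,0]]
    - [[0,0,0],[0,0,0]]
    - [[0,0,0],[0,0,0]]
    - [[0,0,0],[0,0,0]]
    - [[0,0,0],[0,0,0]]
    - [[0,0,0],[0,0,0]]
    - [[0,0,0],[0,0,0]]
  claw: 1
  force: 40

```text
time_s: 45.65
position: [0.5931, 0.0297, 0.0048]
tool_rot: [[-0.259, 0.966, 0.001], [0.966, 0.259, 0.001], [0.001, 0.001, -1.0]]
ft_force: [-1.1, 1.2, 5.9]
grip_width: 0.0182
gripper_force: 39.3
```

Request:
move_arm:
  motion:
    - [[0,0,-0.2],[0,0,0]]
    - [[0,0,-0.5],[0,0,0]]
    - [[0,0,-0.6],[0,0,0]]
    - [[0,0,-0.6],[0,0,0]]
    - [[0,0,-0.6],[0,0,0]]
    - [[0,0,-0.6],[0,0,0]]
    - [[0,0,0],[0,0,0]]
    - [[0,0,0],[0,0,0]]

```text
time_s: 46.45
position: [0.5925, 0.0295, 0.1593]
tool_rot: [[-0.259, 0.966, 0.0], [0.966, 0.259, 0.001], [0.001, 0.0, -1.0]]
ft_force: [1.0, 0.4, -1.2]
grip_width: 0.0179
gripper_force: 39.1
```

```bash
python3 -c "
from h import *
plan(.4323,.2974,.16,15,n=13)"
```

```text
cur [0.5925 0.0295 0.1593] yaw 14.98 q6 -23.6 F [ 1.   0.4 -1.2] w 0.0179
turn z deg -0.02 1 rows of -0.0021
shift units [ 6.006 -1.708 -0.007] 13 rows of [ 0.462 -0.131 -0.001] tilt [0.     0.0012]
```

Request:
move_arm:
  motion:
    - [[0.46,-0.13,0],[0,0,0]]
    - [[0.46,-0.13,0],[0,0,0]]
    - [[0.46,-0.13,0],[0,0,0]]
    - [[0.46,-0.13,0],[0,0,0]]
    - [[0.46,-0.13,0],[0,0,0]]
    - [[0.46,-0.13,0],[0,0,0]]
    - [[0.46,-0.13,0],[0,0,0]]
    - [[0.46,-0.13,0],[0,0,0]]
    - [[0.46,-0.13,0],[0,0,0]]
    - [[0.46,-0.13,0],[0,0,0]]
    - [[0.46,-0.13,0],[0,0,0]]
    - [[0.46,-0.13,0],[0,0,0]]
    - [[0.46,-0.14,0],[0,0,0]]
    - [[0,0,0],[0,0,0]]
    - [[0,0,0],[0,0,0]]

```text
time_s: 47.95
position: [0.4328, 0.2962, 0.1585]
tool_rot: [[-0.259, 0.966, -0.002], [0.966, 0.259, 0.0], [0.001, -0.002, -1.0]]
ft_force: [0.3, -0.2, -0.0]
grip_width: 0.0178
gripper_force: 39.2
```

```bash
python3 -c "
from h import *
plan(.4323,.2974,.0225,15,n=8)"
```

```text
cur [0.4328 0.2962 0.1585] yaw 15.04 q6 6.3 F [ 0.3 -0.2 -0. ] w 0.0178
turn z deg 0.04 1 rows of 0.0049
shift units [2.400e-02 2.000e-03 2.719e+00] 8 rows of [0.003 0.    0.34 ] tilt [-0.0023  0.0004]
```

Request:
move_arm:
  motion:
    - [[0.02,0,0.5],[0,0,0]]
    - [[0,0,0.5],[0,0,0]]
    - [[0,0,0.5],[0,0,0]]
    - [[0,0,0.4],[0,0,0]]
    - [[0,0,0.3],[0,0,0]]
    - [[0,0,0.3],[0,0,0]]
    - [[0,0,0.2],[0,0,0]]
    - [[0,0,0],[0,0,0]]
    - [[0,0,0],[0,0,0]]

```text
time_s: 48.85
position: [0.4333, 0.2972, 0.0246]
tool_rot: [[-0.258, 0.966, -0.0], [0.966, 0.258, 0.001], [0.001, -0.0, -1.0]]
ft_force: [0.3, -0.5, -0.9]
grip_width: 0.0178
gripper_force: 39.2
```

Request:
move_arm:
  motion:
    - [[0,0,0.03],[0,0,0]]
    - [[0,0,0],[0,0,0]]
    - [[0,0,0],[0,0,0]]

```text
time_s: 49.15
position: [0.4331, 0.2976, 0.0232]
tool_rot: [[-0.259, 0.966, 0.0], [0.966, 0.259, 0.002], [0.002, 0.0, -1.0]]
ft_force: [0.3, 0.3, -0.6]
grip_width: 0.0184
gripper_force: 39.2
```

Request:
move_arm:
  motion:
    - [[0,0,0.045],[0,0,0]]
    - [[0,0,0],[0,0,0]]
    - [[0,0,0],[0,0,0]]

```text
time_s: 49.45
position: [0.4331, 0.2976, 0.0208]
tool_rot: [[-0.259, 0.966, -0.0], [0.966, 0.259, 0.002], [0.002, 0.0, -1.0]]
ft_force: [0.3, 0.0, 1.5]
grip_width: 0.0179
gripper_force: 39.3
```

Request:
move_arm:
  motion:
    - [[0,0,0],[0,0,0]]
    - [[0,0,0],[0,0,0]]
    - [[0,0,0],[0,0,0]]
    - [[0,0,0],[0,0,0]]
    - [[0,0,-0.2],[0,0,0]]
    - [[0,0,-0.4],[0,0,0]]
    - [[0,0,-0.5],[0,0,0]]
    - [[0,0,-0.6],[0,0,0]]
    - [[0,0,-0.6],[0,0,0]]
    - [[0,0,-0.5],[0,0,0]]
    - [[0,0,0],[0,0,0]]
  claw: 0.55

```text
time_s: 50.55
position: [0.4343, 0.2978, 0.1646]
tool_rot: [[-0.259, 0.966, 0.006], [0.966, 0.259, 0.004], [0.002, 0.007, -1.0]]
ft_force: [-0.4, 0.2, -0.9]
grip_width: 0.0386
gripper_force: 0.0
```

```bash
python3 - <<'E'
from h import *
s=shot('side'); t=shot('top')
for d,n in((s,'side'),(t,'top')): print(n); blobs(d,.012,(.5,.8,-.08,.15),25)
plan(.677,-.0205,.16,15,n=16)
E
```

```text
side
red 147 px [241.8 220.4] ray [ 0.6749 -0.0136] mid [ 0.6766 -0.0183] riser [0.009 0.156]
blue 119 px [224.5 218.5] ray [ 0.7282 -0.0163] mid [ 0.7298 -0.0333] riser [0.062 0.142]
blue 127 px [258.1 222.7] ray [ 0.6246 -0.0084] mid [ 0.6264 -0.0108] riser [-0.042  0.162]
blue 63 px [291.5 238.4] ray [0.5154 0.0582] mid [0.5112 0.0639] riser [-0.159  0.234]
top
red 123 px [304.4 172.5] ray [ 0.6762 -0.0201] mid [ 0.6775 -0.021 ] riser [0.01  0.153]
blue 94 px [305.3 157.9] ray [ 0.7297 -0.0242] mid [ 0.731  -0.0233] riser [0.063 0.152]
blue 92 px [303.6 186.3] ray [ 0.6261 -0.0161] mid [ 0.6277 -0.0161] riser [-0.04   0.157]
blue 124 px [291.1 216.9] ray [0.5157 0.0303] mid [0.5123 0.0274] riser [-0.157  0.198]
cur [0.4329 0.2972 0.1611] yaw 14.99 q6 6.5 F [-1.   0.5 -0.5] w 0.0383
turn z deg -0.01 1 rows of -0.0018
shift units [-7.402  3.071  0.012] 16 rows of [-0.463  0.192  0.001] tilt [0.0003 0.0017]
```

Request:
move_arm:
  motion:
    - [[-0.46,0.19,0],[0,0,0]]
    - [[-0.46,0.19,0],[0,0,0]]
    - [[-0.46,0.19,0],[0,0,0]]
    - [[-0.46,0.19,0],[0,0,0]]
    - [[-0.46,0.19,0],[0,0,0]]
    - [[-0.46,0.19,0],[0,0,0]]
    - [[-0.46,0.19,0],[0,0,0]]
    - [[-0.46,0.19,0],[0,0,0]]
    - [[-0.46,0.19,0],[0,0,0]]
    - [[-0.46,0.19,0],[0,0,0]]
    - [[-0.46,0.19,0],[0,0,0]]
    - [[-0.46,0.19,0],[0,0,0]]
    - [[-0.46,0.19,0],[0,0,0]]
    - [[-0.46,0.19,0],[0,0,0]]
    - [[-0.46,0.19,0],[0,0,0]]
    - [[-0.5,0.22,0],[0,0,0]]
    - [[0,0,0],[0,0,0]]
    - [[0,0,0],[0,0,0]]
    - [[0,0,0],[0,0,0]]
  claw: 0.6

```text
time_s: 52.55
position: [0.6763, -0.0196, 0.1594]
tool_rot: [[-0.259, 0.966, -0.002], [0.966, 0.259, 0.002], [0.002, -0.001, -1.0]]
ft_force: [0.1, 1.3, -0.3]
grip_width: 0.0342
gripper_force: 0.0
```

```bash
python3 -c "
from h import *
plan(.677,-.0205,.0045,15,n=8)"
```

```text
cur [ 0.6763 -0.0196  0.1594] yaw 15.02 q6 -26.7 F [ 0.1  1.3 -0.3] w 0.0342
turn z deg 0.02 1 rows of 0.0028
shift units [-0.028  0.013  3.099] 8 rows of [-0.004  0.002  0.387] tilt [-0.002   0.0019]
```

Request:
move_arm:
  motion:
    - [[-0.03,0.01,0.5],[0,0,0]]
    - [[0,0,0.5],[0,0,0]]
    - [[0,0,0.5],[0,0,0]]
    - [[0,0,0.5],[0,0,0]]
    - [[0,0,0.4],[0,0,0]]
    - [[0,0,0.3],[0,0,0]]
    - [[0,0,0.2],[0,0,0]]
    - [[0,0,0.17],[0,0,0]]
    - [[0,0,0],[0,0,0]]

```text
time_s: 53.45
position: [0.6774, -0.0213, 0.0058]
tool_rot: [[-0.259, 0.966, -0.002], [0.966, 0.259, 0.002], [0.002, -0.001, -1.0]]
ft_force: [-0.1, -0.6, -0.4]
grip_width: 0.0339
gripper_force: 0.0
```

Request:
move_arm:
  motion:
    - [[0,0,0],[0,0,0]]
    - [[0,0,0],[0,0,0]]
    - [[0,0,0],[0,0,0]]
    - [[0,0,0],[0,0,0]]
    - [[0,0,0],[0,0,0]]
    - [[0,0,0],[0,0,0]]
  claw: 1
  force: 40

```text
time_s: 54.05
position: [0.6782, -0.0216, 0.0073]
tool_rot: [[-0.259, 0.966, 0.001], [0.966, 0.259, 0.001], [0.001, 0.001, -1.0]]
ft_force: [-0.9, 0.8, 5.5]
grip_width: 0.0178
gripper_force: 39.5
```

Request:
move_arm:
  motion:
    - [[0,0,-0.2],[0,0,0]]
    - [[0,0,-0.5],[0,0,0]]
    - [[0,0,-0.6],[0,0,0]]
    - [[0,0,-0.6],[0,0,0]]
    - [[0,0,-0.6],[0,0,0]]
    - [[0,0,-0.6],[0,0,0]]
    - [[0,0,0],[0,0,0]]
    - [[0,0,0],[0,0,0]]

```text
time_s: 54.85
position: [0.6777, -0.0217, 0.1618]
tool_rot: [[-0.259, 0.966, -0.0], [0.966, 0.259, 0.001], [0.001, 0.0, -1.0]]
ft_force: [-0.6, -1.2, -1.3]
grip_width: 0.0182
gripper_force: 39.2
```

```bash
python3 -c "
from h import *
plan(.492,.3134,.16,15,n=15)"
```

```text
cur [ 0.6777 -0.0217  0.1618] yaw 14.99 q6 -26.8 F [-0.6 -1.2 -1.3] w 0.0182
turn z deg -0.01 1 rows of -0.0017
shift units [ 7.435 -1.852  0.046] 15 rows of [ 0.496 -0.123  0.003] tilt [-0.0002  0.0013]
```

Request:
move_arm:
  motion:
    - [[0.5,-0.12,0],[0,0,0]]
    - [[0.5,-0.12,0],[0,0,0]]
    - [[0.5,-0.12,0],[0,0,0]]
    - [[0.5,-0.12,0],[0,0,0]]
    - [[0.5,-0.12,0],[0,0,0]]
    - [[0.5,-0.12,0],[0,0,0]]
    - [[0.5,-0.12,0],[0,0,0]]
    - [[0.5,-0.12,0],[0,0,0]]
    - [[0.5,-0.12,0],[0,0,0]]
    - [[0.5,-0.12,0],[0,0,0]]
    - [[0.5,-0.12,0],[0,0,0]]
    - [[0.5,-0.12,0],[0,0,0]]
    - [[0.5,-0.12,0],[0,0,0]]
    - [[0.5,-0.12,0],[0,0,0]]
    - [[0.44,-0.17,0],[0,0,0]]
    - [[0,0,0],[0,0,0]]
    - [[0,0,0],[0,0,0]]
    - [[0,0,0],[0,0,0]]

```text
time_s: 56.65
position: [0.4925, 0.3129, 0.1614]
tool_rot: [[-0.258, 0.966, -0.002], [0.966, 0.258, 0.001], [0.001, -0.001, -1.0]]
ft_force: [-0.4, -0.7, -1.2]
grip_width: 0.0185
gripper_force: 39.2
```

```bash
python3 -c "
from h import *
plan(.492,.3134,.0255,15,n=8)"
```

```text
cur [0.4925 0.3129 0.1614] yaw 14.94 q6 5.8 F [-0.4 -0.7 -1.2] w 0.0185
turn z deg -0.06 1 rows of -0.0075
shift units [ 0.009 -0.004  2.719] 8 rows of [ 0.001 -0.001  0.34 ] tilt [-0.0017  0.0008]
```

Request:
move_arm:
  motion:
    - [[0,0,0.5],[0,0,0]]
    - [[0,0,0.5],[0,0,0]]
    - [[0,0,0.5],[0,0,0]]
    - [[0,0,0.4],[0,0,0]]
    - [[0,0,0.3],[0,0,0]]
    - [[0,0,0.3],[0,0,0]]
    - [[0,0,0.22],[0,0,0]]
    - [[0,0,0.03],[0,0,0]]
    - [[0,0,0],[0,0,0]]
    - [[0,0,0],[0,0,0]]

```text
time_s: 57.65
position: [0.4926, 0.3138, 0.0252]
tool_rot: [[-0.258, 0.966, 0.0], [0.966, 0.258, 0.002], [0.002, 0.001, -1.0]]
ft_force: [-0.3, -0.5, -1.3]
grip_width: 0.0181
gripper_force: 39.2
```

Request:
move_arm:
  motion:
    - [[0,0,0.03],[0,0,0]]
    - [[0,0,0],[0,0,0]]
    - [[0,0,0],[0,0,0]]

```text
time_s: 57.95
position: [0.4924, 0.3139, 0.0234]
tool_rot: [[-0.259, 0.966, -0.0], [0.966, 0.259, 0.002], [0.002, 0.0, -1.0]]
ft_force: [0.7, -0.5, 1.0]
grip_width: 0.0186
gripper_force: 39.2
```

Request:
move_arm:
  motion:
    - [[0,0,0.015],[0,0,0]]
    - [[0,0,0],[0,0,0]]
    - [[0,0,0],[0,0,0]]
    - [[0,0,0],[0,0,0]]
    - [[0,0,0],[0,0,0]]
    - [[0,0,-0.2],[0,0,0]]
    - [[0,0,-0.4],[0,0,0]]
    - [[0,0,-0.5],[0,0,0]]
    - [[0,0,-0.6],[0,0,0]]
    - [[0,0,-0.4],[0,0,0]]
    - [[0,0,0],[0,0,0]]
  claw: 0.55

```text
time_s: 59.05
position: [0.4935, 0.3143, 0.131]
tool_rot: [[-0.259, 0.966, 0.005], [0.966, 0.259, 0.004], [0.002, 0.006, -1.0]]
ft_force: [0.6, -0.9, -0.5]
grip_width: 0.0387
gripper_force: 0.0
```

```bash
python3 - <<'E'
from h import *
s=shot('side','s14.png'); b=cv2.imread('pics/s14.png')
cv2.imwrite('pics/c14.png',cv2.resize(b[200:360,220:380],(500,500),interpolation=cv2.INTER_CUBIC))
plan(.4442,.3728,.13,15)
E
```

```text
cur [0.4927 0.3139 0.1289] yaw 14.99 q6 5.8 F [-0.3  0.4 -0.4] w 0.0385
turn z deg -0.01 1 rows of -0.0014
shift units [ 1.389 -0.633 -0.02 ] 3 rows of [ 0.463 -0.211 -0.007] tilt [0.0023 0.0025]
```

View pics/c14.png

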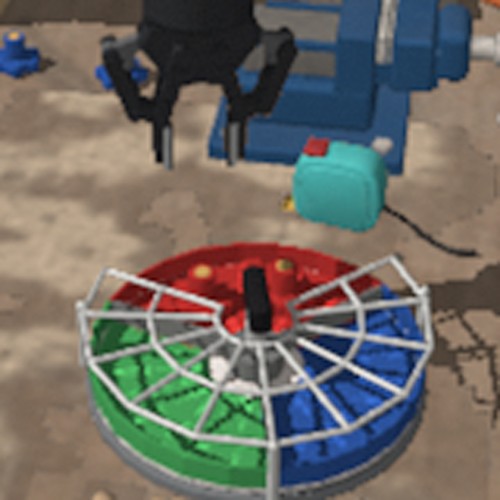

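Request:
move_arm:
  motion:
    - [[0.46,-0.21,0],[0,0,0]]
    - [[0.46,-0.21,0],[0,0,0]]
    - [[0.47,-0.21,0],[0,0,0]]
    - [[0,0,0.4],[0,0,0]]
    - [[0,0,0.4],[0,0,0]]
    - [[0,0,0.4],[0,0,0]]
    - [[0,0,0.26],[0,0,0]]
    - [[0,0,0],[0,0,0]]
    - [[0,0,0],[0,0,0]]

```text
time_s: 60.0
position: [0.444, 0.3728, 0.0546]
tool_rot: [[-0.258, 0.966, -0.001], [0.966, 0.258, 0.001], [0.002, -0.0, -1.0]]
ft_force: [0.6, 0.7, 0.1]
grip_width: 0.0385
gripper_force: 0.0
```

Request:
move_arm:
  motion:
    - [[0,0,0],[0,0,0]]
    - [[0,0,0],[0,0,0]]
    - [[0,0,0],[0,0,0]]
    - [[0,0,0],[0,0,0]]
    - [[0,0,0],[0,0,0]]
    - [[0,0,0],[0,0,0]]
    - [[0,0,0],[0,0,0]]
  claw: 1
  force: 40

```text
time_s: 60.7
position: [0.4436, 0.3728, 0.0555]
tool_rot: [[-0.259, 0.966, -0.0], [0.966, 0.259, 0.002], [0.002, 0.0, -1.0]]
ft_force: [-3.3, -1.9, 5.4]
grip_width: 0.0149
gripper_force: 40.8
```

Request:
move_arm:
  motion:
    - [[0,0,0],[0,0,-0.4]]
    - [[0,0,0],[0,0,-0.8]]
    - [[0,0,0],[0,0,-0.8]]
    - [[0,0,0],[0,0,-0.8]]
    - [[0,0,0],[0,0,-0.8]]
    - [[0,0,0],[0,0,-0.8]]
    - [[0,0,0],[0,0,-0.8]]
    - [[0,0,0],[0,0,-0.8]]
    - [[0,0,0],[0,0,-0.8]]
    - [[0,0,0],[0,0,0]]

```text
time_s: 61.7
position: [0.4437, 0.3729, 0.0555]
tool_rot: [[-0.937, 0.349, -0.0], [0.349, 0.937, 0.002], [0.001, 0.002, -1.0]]
ft_force: [-2.8, -0.5, 5.8]
grip_width: 0.0149
gripper_force: 40.9
```

Request:
move_arm:
  motion:
    - [[0,0,0],[0,0,-0.8]]
    - [[0,0,0],[0,0,-0.8]]
    - [[0,0,0],[0,0,-0.8]]
    - [[0,0,0],[0,0,-0.8]]
    - [[0,0,0],[0,0,-0.8]]
    - [[0,0,0],[0,0,-0.8]]
    - [[0,0,0],[0,0,-0.8]]
    - [[0,0,0],[0,0,-0.8]]
    - [[0,0,0],[0,0,-0.8]]
    - [[0,0,0],[0,0,-0.8]]
    - [[0,0,0],[0,0,-0.2]]
    - [[0,0,0],[0,0,0]]
    - [[0,0,0],[0,0,0]]

```text
time_s: 63.0
position: [0.4437, 0.3731, 0.0555]
tool_rot: [[-0.707, -0.707, -0.0], [-0.707, 0.707, 0.002], [-0.001, 0.001, -1.0]]
ft_force: [-3.9, -0.4, 4.6]
grip_width: 0.0153
gripper_force: 40.8
```

Request:
move_arm:
  motion:
    - [[0,0,0],[0,0,0]]
    - [[0,0,0],[0,0,0]]
    - [[0,0,0],[0,0,0]]
    - [[0,0,0],[0,0,0]]
    - [[0,0,-0.2],[0,0,0]]
    - [[0,0,-0.4],[0,0,0]]
    - [[0,0,-0.5],[0,0,0]]
    - [[0,0,-0.5],[0,0,0]]
    - [[0,0,-0.5],[0,0,0]]
    - [[0,0,0],[0,0,0]]
  claw: 0.5

```text
time_s: 64.0
position: [0.4452, 0.3734, 0.1636]
tool_rot: [[-0.707, -0.707, 0.006], [-0.707, 0.707, 0.005], [-0.007, -0.001, -1.0]]
ft_force: [0.0, -0.3, 0.0]
grip_width: 0.0426
gripper_force: 0.0
```

```bash
python3 - <<'E'
from h import *
s=shot('side'); t=shot('top')
for d,n in((s,'side'),(t,'top')): print(n); blobs(d,.012,(.57,.8,-.08,.15),25)
car(s,(.4440,.3728)); car(t,(.444,.3728))
plan(.6262,-.016,.16,15,n=17)
E
```

```text
side
blue 121 px [224.5 218.4] ray [ 0.7284 -0.0165] mid [ 0.7302 -0.0336] riser [0.063 0.142]
blue 125 px [258.3 222.7] ray [ 0.624  -0.0085] mid [ 0.6249 -0.0115] riser [-0.043  0.162]
top
blue 94 px [305.2 157.8] ray [ 0.73  -0.024] mid [ 0.7308 -0.0236] riser [0.063 0.152]
blue 92 px [303.5 186.4] ray [ 0.6257 -0.0159] mid [ 0.6262 -0.0161] riser [-0.042  0.157]
bar 194 ((0.44411182403564453, 0.3745587170124054), (0.0564921572804451, 0.018759209662675858), 44.54603958129883) [0.4444 0.3777 0.0881]
red 916 45.4
green 756 158.1
blue 380 -77.6
wire [48, 10, 16, 34, 10, 41, 14, 30, 18, 16, 46, 13, 49, 12, 13, 46, 6, 51, 10, 30, 27, 17, 41, 5, 7, 6, 7, 7, 3, 1, 6, 5, 4, 5, 51, 11]
bar 19 ((0.43236520886421204, 0.35976043343544006), (0.018827348947525024, 0.012686367146670818), 46.955955505371094) [0.4324 0.3612 0.0879]
red 31 -6.1
green 104 137.4
blue 600 -72.6
wire [16, 51, 42, 50, 53, 55, 57, 54, 56, 43, 10, 14, 20, 10, 34, 56, 55, 51, 61, 56, 54, 31, 23, 2, 0, 0, 0, 0, 0, 0, 0, 0, 0, 0, 12, 0]
cur [0.4439 0.3726 0.16  ] yaw 134.98 q6 -106.7 F [ 1.   0.6 -0.5] w 0.0425
turn z deg 119.98 16 rows of 0.9374
shift units [-8.451  1.51   0.015] 17 rows of [-0.497  0.089  0.001] tilt [0.0003 0.0019]
```

Request:
move_arm:
  motion:
    - [[0,0,0],[0,0,0.94]]
    - [[0,0,0],[0,0,0.94]]
    - [[0,0,0],[0,0,0.94]]
    - [[0,0,0],[0,0,0.94]]
    - [[0,0,0],[0,0,0.94]]
    - [[0,0,0],[0,0,0.94]]
    - [[0,0,0],[0,0,0.94]]
    - [[0,0,0],[0,0,0.94]]
    - [[0,0,0],[0,0,0.94]]
    - [[0,0,0],[0,0,0.94]]
    - [[0,0,0],[0,0,0.94]]
    - [[0,0,0],[0,0,0.94]]
    - [[0,0,0],[0,0,0.94]]
    - [[0,0,0],[0,0,0.94]]
    - [[0,0,0],[0,0,0.94]]
    - [[0,0,0],[0,0,0.9]]
    - [[0,0,0],[0,0,0]]

```text
time_s: 65.8
position: [0.4435, 0.3724, 0.1584]
tool_rot: [[-0.257, 0.966, -0.003], [0.966, 0.257, 0.0], [0.001, -0.002, -1.0]]
ft_force: [-0.4, -0.5, -0.0]
grip_width: 0.0425
gripper_force: 0.0
```

Request:
move_arm:
  motion:
    - [[-0.5,0.09,0],[0,0,0]]
    - [[-0.5,0.09,0],[0,0,0]]
    - [[-0.5,0.09,0],[0,0,0]]
    - [[-0.5,0.09,0],[0,0,0]]
    - [[-0.5,0.09,0],[0,0,0]]
    - [[-0.5,0.09,0],[0,0,0]]
    - [[-0.5,0.09,0],[0,0,0]]
    - [[-0.5,0.09,0],[0,0,0]]
    - [[-0.5,0.09,0],[0,0,0]]
    - [[-0.5,0.09,0],[0,0,0]]
    - [[-0.5,0.09,0],[0,0,0]]
    - [[-0.5,0.09,0],[0,0,0]]
    - [[-0.5,0.09,0],[0,0,0]]
    - [[-0.5,0.09,0],[0,0,0]]
    - [[-0.5,0.09,0],[0,0,0]]
    - [[-0.5,0.09,0],[0,0,0]]
    - [[-0.45,0.07,0],[0,0,0]]
    - [[0,0,0],[0,0,0]]
    - [[0,0,0],[0,0,0]]
    - [[0,0,0],[0,0,0]]

```text
time_s: 67.8
position: [0.6256, -0.0151, 0.1585]
tool_rot: [[-0.261, 0.965, -0.001], [0.965, 0.261, 0.002], [0.002, -0.001, -1.0]]
ft_force: [-0.9, -0.3, 0.2]
grip_width: 0.0426
gripper_force: 0.0
```

```bash
python3 -c "
from h import *
plan(.6262,-.0165,.0050,15,n=8)"
```

```text
cur [ 0.6256 -0.0151  0.1585] yaw 15.11 q6 -27.4 F [-0.9 -0.3  0.2] w 0.0426
turn z deg 0.11 1 rows of 0.0133
shift units [-0.037  0.007  3.07 ] 8 rows of [-0.005  0.001  0.384] tilt [-0.0015  0.0018]
```

Request:
move_arm:
  motion:
    - [[-0.03,0.01,0.5],[0,0,0]]
    - [[0,0,0.5],[0,0,0]]
    - [[0,0,0.5],[0,0,0]]
    - [[0,0,0.5],[0,0,0]]
    - [[0,0,0.4],[0,0,0]]
    - [[0,0,0.3],[0,0,0]]
    - [[0,0,0.2],[0,0,0]]
    - [[0,0,0.15],[0,0,0]]
    - [[0,0,0],[0,0,0]]

```text
time_s: 68.7
position: [0.6265, -0.0166, 0.0058]
tool_rot: [[-0.259, 0.966, -0.002], [0.966, 0.259, 0.002], [0.002, -0.001, -1.0]]
ft_force: [-0.7, 0.1, -0.2]
grip_width: 0.0422
gripper_force: 0.0
```

Request:
move_arm:
  motion:
    - [[0,0,0],[0,0,0]]
    - [[0,0,0],[0,0,0]]
    - [[0,0,0],[0,0,0]]
    - [[0,0,0],[0,0,0]]
    - [[0,0,0],[0,0,0]]
    - [[0,0,0],[0,0,0]]
    - [[0,0,0],[0,0,0]]
  claw: 1
  force: 40

```text
time_s: 69.4
position: [0.6274, -0.0171, 0.0072]
tool_rot: [[-0.259, 0.966, 0.001], [0.966, 0.259, 0.001], [0.001, 0.001, -1.0]]
ft_force: [-0.7, -0.1, 5.4]
grip_width: 0.0178
gripper_force: 39.3
```

Request:
move_arm:
  motion:
    - [[0,0,-0.2],[0,0,0]]
    - [[0,0,-0.5],[0,0,0]]
    - [[0,0,-0.6],[0,0,0]]
    - [[0,0,-0.6],[0,0,0]]
    - [[0,0,-0.6],[0,0,0]]
    - [[0,0,-0.6],[0,0,0]]
    - [[0,0,0],[0,0,0]]
    - [[0,0,0],[0,0,0]]

```text
time_s: 70.2
position: [0.6268, -0.0173, 0.1617]
tool_rot: [[-0.259, 0.966, 0.0], [0.966, 0.259, 0.001], [0.001, 0.0, -1.0]]
ft_force: [0.0, 0.4, -0.5]
grip_width: 0.0178
gripper_force: 39.1
```

```bash
python3 -c "
from h import *
plan(.4323,.2974,.16,15,n=15)"
```

```text
cur [ 0.6268 -0.0173  0.1617] yaw 14.99 q6 -27.4 F [ 0.   0.4 -0.5] w 0.0178
turn z deg -0.01 1 rows of -0.0016
shift units [ 7.085 -2.129  0.042] 15 rows of [ 0.472 -0.142  0.003] tilt [0.     0.0012]
```

Request:
move_arm:
  motion:
    - [[0.47,-0.14,0],[0,0,0]]
    - [[0.47,-0.14,0],[0,0,0]]
    - [[0.47,-0.14,0],[0,0,0]]
    - [[0.47,-0.14,0],[0,0,0]]
    - [[0.47,-0.14,0],[0,0,0]]
    - [[0.47,-0.14,0],[0,0,0]]
    - [[0.47,-0.14,0],[0,0,0]]
    - [[0.47,-0.14,0],[0,0,0]]
    - [[0.47,-0.14,0],[0,0,0]]
    - [[0.47,-0.14,0],[0,0,0]]
    - [[0.47,-0.14,0],[0,0,0]]
    - [[0.47,-0.14,0],[0,0,0]]
    - [[0.47,-0.14,0],[0,0,0]]
    - [[0.47,-0.14,0],[0,0,0]]
    - [[0.5,-0.17,0],[0,0,0]]
    - [[0,0,0],[0,0,0]]
    - [[0,0,0],[0,0,0]]
    - [[0,0,0],[0,0,0]]

```text
time_s: 72.0
position: [0.4327, 0.2965, 0.1613]
tool_rot: [[-0.258, 0.966, -0.002], [0.966, 0.258, 0.001], [0.001, -0.001, -1.0]]
ft_force: [0.3, 0.3, -0.8]
grip_width: 0.0177
gripper_force: 39.1
```

```bash
python3 -c "
from h import *
plan(.4323,.2974,.0235,15,n=8)"
```

```text
cur [0.4327 0.2965 0.1613] yaw 14.95 q6 6.5 F [ 0.3  0.3 -0.8] w 0.0177
turn z deg -0.05 1 rows of -0.0066
shift units [0.016 0.    2.756] 8 rows of [0.002 0.    0.344] tilt [-0.0017  0.0008]
```

Request:
move_arm:
  motion:
    - [[0.01,0,0.5],[0,0,0]]
    - [[0,0,0.5],[0,0,0]]
    - [[0,0,0.5],[0,0,0]]
    - [[0,0,0.4],[0,0,0]]
    - [[0,0,0.3],[0,0,0]]
    - [[0,0,0.3],[0,0,0]]
    - [[0,0,0.2],[0,0,0]]
    - [[0,0,0.06],[0,0,0]]
    - [[0,0,0],[0,0,0]]
    - [[0,0,0],[0,0,0]]

```text
time_s: 73.0
position: [0.4327, 0.2978, 0.0243]
tool_rot: [[-0.258, 0.966, 0.0], [0.966, 0.258, 0.002], [0.002, 0.001, -1.0]]
ft_force: [0.7, -1.4, 0.3]
grip_width: 0.0176
gripper_force: 39.2
```

Request:
move_arm:
  motion:
    - [[0,0,0.02],[0,0,0]]
    - [[0,0,0],[0,0,0]]
    - [[0,0,0],[0,0,0]]

```text
time_s: 73.3
position: [0.4326, 0.2979, 0.0232]
tool_rot: [[-0.259, 0.966, 0.0], [0.966, 0.259, 0.002], [0.002, 0.001, -1.0]]
ft_force: [0.7, -0.7, 2.2]
grip_width: 0.0181
gripper_force: 39.5
```

Contact. Release, lift, and head for the last knob.

Request:
move_arm:
  motion:
    - [[0,0,0],[0,0,0]]
    - [[0,0,0],[0,0,0]]
    - [[0,0,0],[0,0,0]]
    - [[0,0,0],[0,0,0]]
    - [[0,0,-0.2],[0,0,0]]
    - [[0,0,-0.4],[0,0,0]]
    - [[0,0,-0.5],[0,0,0]]
    - [[0,0,-0.6],[0,0,0]]
    - [[0,0,-0.6],[0,0,0]]
    - [[0,0,-0.4],[0,0,0]]
    - [[0,0,0],[0,0,0]]
  claw: 0.55

```text
time_s: 74.4
position: [0.4335, 0.2981, 0.1612]
tool_rot: [[-0.259, 0.966, 0.005], [0.966, 0.259, 0.004], [0.002, 0.006, -1.0]]
ft_force: [-0.5, 0.7, 0.5]
grip_width: 0.0387
gripper_force: 0.0
```

```bash
python3 - <<'E'
from h import *
t=shot('top'); blobs(t,.012,(.57,.8,-.08,.15),25)
plan(.73,-.0242,.16,15,n=18)
E
```

```text
blue 94 px [305.2 157.9] ray [ 0.7299 -0.024 ] mid [ 0.7306 -0.0233] riser [0.063 0.152]
cur [0.4327 0.2978 0.1593] yaw 14.99 q6 6.5 F [-0.6 -0.4  0. ] w 0.0387
turn z deg -0.01 1 rows of -0.0013
shift units [-7.76   4.076 -0.018] 18 rows of [-0.431  0.226 -0.001] tilt [0.0021 0.0025]
```

Request:
move_arm:
  motion:
    - [[-0.43,0.23,0],[0,0,0]]
    - [[-0.43,0.23,0],[0,0,0]]
    - [[-0.43,0.23,0],[0,0,0]]
    - [[-0.43,0.23,0],[0,0,0]]
    - [[-0.43,0.23,0],[0,0,0]]
    - [[-0.43,0.23,0],[0,0,0]]
    - [[-0.43,0.23,0],[0,0,0]]
    - [[-0.43,0.23,0],[0,0,0]]
    - [[-0.43,0.23,0],[0,0,0]]
    - [[-0.43,0.23,0],[0,0,0]]
    - [[-0.43,0.23,0],[0,0,0]]
    - [[-0.43,0.23,0],[0,0,0]]
    - [[-0.43,0.23,0],[0,0,0]]
    - [[-0.43,0.23,0],[0,0,0]]
    - [[-0.43,0.23,0],[0,0,0]]
    - [[-0.43,0.23,0],[0,0,0]]
    - [[-0.43,0.23,0],[0,0,0]]
    - [[-0.45,0.17,0],[0,0,0]]
    - [[0,0,0],[0,0,0]]
    - [[0,0,0],[0,0,0]]

```text
time_s: 76.45
position: [0.7293, -0.0244, 0.1557]
tool_rot: [[-0.258, 0.966, -0.003], [0.966, 0.258, 0.002], [0.003, -0.002, -1.0]]
ft_force: [-0.8, -0.3, 0.1]
grip_width: 0.0384
gripper_force: 0.0
```

```bash
python3 -c "
from h import *
plan(.7295,-.0242,.0050,15,n=8)"
```

```text
cur [ 0.7293 -0.0244  0.1557] yaw 14.95 q6 -26.2 F [-0.8 -0.3  0.1] w 0.0384
turn z deg -0.05 1 rows of -0.0057
shift units [-0.006  0.012  3.014] 8 rows of [-0.001  0.002  0.377] tilt [-0.0031  0.0021]
```

Request:
move_arm:
  motion:
    - [[0,0,0.5],[0,0,0]]
    - [[0,0,0.5],[0,0,0]]
    - [[0,0,0.5],[0,0,0]]
    - [[0,0,0.5],[0,0,0]]
    - [[0,0,0.4],[0,0,0]]
    - [[0,0,0.3],[0,0,0]]
    - [[0,0,0.2],[0,0,0]]
    - [[0,0,0.1],[0,0,0]]
    - [[0,0,0],[0,0,0]]

```text
time_s: 77.35
position: [0.7296, -0.024, 0.0071]
tool_rot: [[-0.259, 0.966, -0.001], [0.966, 0.259, 0.001], [0.002, -0.0, -1.0]]
ft_force: [0.4, 0.4, -0.2]
grip_width: 0.0384
gripper_force: 0.0
```

Request:
move_arm:
  motion:
    - [[0,0,0],[0,0,0]]
    - [[0,0,0],[0,0,0]]
    - [[0,0,0],[0,0,0]]
    - [[0,0,0],[0,0,0]]
    - [[0,0,0],[0,0,0]]
    - [[0,0,0],[0,0,0]]
    - [[0,0,0],[0,0,0]]
  claw: 1
  force: 40

```text
time_s: 78.05
position: [0.7303, -0.0243, 0.0084]
tool_rot: [[-0.259, 0.966, 0.001], [0.966, 0.259, 0.001], [0.001, 0.002, -1.0]]
ft_force: [-0.0, 0.3, 6.1]
grip_width: 0.0182
gripper_force: 39.4
```

Request:
move_arm:
  motion:
    - [[0,0,-0.2],[0,0,0]]
    - [[0,0,-0.5],[0,0,0]]
    - [[0,0,-0.6],[0,0,0]]
    - [[0,0,-0.6],[0,0,0]]
    - [[0,0,-0.6],[0,0,0]]
    - [[0,0,-0.6],[0,0,0]]
    - [[0,0,0],[0,0,0]]
    - [[0,0,0],[0,0,0]]

```text
time_s: 78.85
position: [0.7297, -0.0244, 0.1626]
tool_rot: [[-0.259, 0.966, -0.0], [0.966, 0.259, 0.001], [0.001, 0.0, -1.0]]
ft_force: [0.9, 0.7, -1.2]
grip_width: 0.0177
gripper_force: 39.1
```

```bash
python3 -c "
from h import *
plan(.492,.3134,.16,15,n=17)"
```

```text
cur [ 0.7297 -0.0244  0.1626] yaw 14.98 q6 -26.2 F [ 0.9  0.7 -1.2] w 0.0177
turn z deg -0.02 1 rows of -0.0023
shift units [ 7.756 -2.843  0.062] 17 rows of [ 0.456 -0.167  0.004] tilt [-0.0002  0.0013]
```

Request:
move_arm:
  motion:
    - [[0.46,-0.17,0],[0,0,0]]
    - [[0.46,-0.17,0],[0,0,0]]
    - [[0.46,-0.17,0],[0,0,0]]
    - [[0.46,-0.17,0],[0,0,0]]
    - [[0.46,-0.17,0],[0,0,0]]
    - [[0.46,-0.17,0],[0,0,0]]
    - [[0.46,-0.17,0],[0,0,0]]
    - [[0.46,-0.17,0],[0,0,0]]
    - [[0.46,-0.17,0],[0,0,0]]
    - [[0.46,-0.17,0],[0,0,0]]
    - [[0.46,-0.17,0],[0,0,0]]
    - [[0.46,-0.17,0],[0,0,0]]
    - [[0.46,-0.17,0],[0,0,0]]
    - [[0.46,-0.17,0],[0,0,0]]
    - [[0.46,-0.17,0],[0,0,0]]
    - [[0.46,-0.17,0],[0,0,0]]
    - [[0.4,-0.12,0],[0,0,0]]
    - [[0,0,0],[0,0,0]]
    - [[0,0,0],[0,0,0]]
    - [[0,0,0],[0,0,0]]

```text
time_s: 80.85
position: [0.4926, 0.3129, 0.1622]
tool_rot: [[-0.258, 0.966, -0.002], [0.966, 0.258, 0.001], [0.001, -0.001, -1.0]]
ft_force: [-0.5, -0.8, -0.0]
grip_width: 0.0178
gripper_force: 39.2
```

```bash
python3 -c "
from h import *
plan(.492,.3134,.025,15,n=8)"
```

```text
cur [0.4926 0.3129 0.1622] yaw 14.94 q6 5.8 F [-0.5 -0.8 -0. ] w 0.0178
turn z deg -0.06 1 rows of -0.0076
shift units [ 0.01  -0.004  2.745] 8 rows of [ 0.001 -0.001  0.343] tilt [-0.0016  0.0008]
```

Request:
move_arm:
  motion:
    - [[0,0,0.5],[0,0,0]]
    - [[0,0,0.5],[0,0,0]]
    - [[0,0,0.5],[0,0,0]]
    - [[0,0,0.4],[0,0,0]]
    - [[0,0,0.3],[0,0,0]]
    - [[0,0,0.3],[0,0,0]]
    - [[0,0,0.2],[0,0,0]]
    - [[0,0,0.04],[0,0,0]]
    - [[0,0,0],[0,0,0]]
    - [[0,0,0],[0,0,0]]

```text
time_s: 81.85
position: [0.4927, 0.3139, 0.0265]
tool_rot: [[-0.258, 0.966, 0.001], [0.966, 0.258, 0.002], [0.002, 0.001, -1.0]]
ft_force: [-0.5, -0.6, -0.5]
grip_width: 0.0177
gripper_force: 39.2
```

Request:
move_arm:
  motion:
    - [[0,0,0.02],[0,0,0]]
    - [[0,0,0],[0,0,0]]
    - [[0,0,0],[0,0,0]]

```text
time_s: 82.15
position: [0.4923, 0.3139, 0.0251]
tool_rot: [[-0.259, 0.966, -0.0], [0.966, 0.259, 0.002], [0.002, 0.0, -1.0]]
ft_force: [0.7, 0.4, 0.7]
grip_width: 0.0177
gripper_force: 39.2
```

Request:
move_arm:
  motion:
    - [[0,0,0.015],[0,0,0]]
    - [[0,0,0],[0,0,0]]
    - [[0,0,0],[0,0,0]]

```text
time_s: 82.45
position: [0.4923, 0.314, 0.0244]
tool_rot: [[-0.259, 0.966, -0.0], [0.966, 0.259, 0.002], [0.002, 0.0, -1.0]]
ft_force: [-0.7, -0.2, 3.7]
grip_width: 0.0181
gripper_force: 39.5
```

Request:
move_arm:
  motion:
    - [[0,0,0],[0,0,0]]
    - [[0,0,0],[0,0,0]]
    - [[0,0,0],[0,0,0]]
    - [[0,0,0],[0,0,0]]
    - [[0,0,-0.2],[0,0,0]]
    - [[0,0,-0.4],[0,0,0]]
    - [[0,0,-0.5],[0,0,0]]
    - [[0,0,-0.6],[0,0,0]]
    - [[0,0,-0.6],[0,0,0]]
    - [[0,0,-0.6],[0,0,0]]
    - [[0,0,-0.6],[0,0,0]]
    - [[0,0,-0.6],[0,0,0]]
    - [[0,0,0],[0,0,0]]
    - [[0,0,0],[0,0,0]]
  claw: 0.55

```text
time_s: 83.85
position: [0.4922, 0.3135, 0.2297]
tool_rot: [[-0.259, 0.966, 0.0], [0.966, 0.259, 0.002], [0.002, 0.001, -1.0]]
ft_force: [0.2, 0.4, -0.8]
grip_width: 0.0385
gripper_force: 0.0
```

```bash
python3 - <<'E'
from h import *
st(); shot('side','s20.png'); b=cv2.imread('pics/s20.png')
cv2.imwrite('pics/c20.png',cv2.resize(b[90:370,160:400],(514,600),interpolation=cv2.INTER_CUBIC))
E
```

```text
t 83.85 p [0.4922 0.3135 0.2297] w 0.03845706082845048 F [ 0.2  0.4 -0.8]
[[-0.259  0.966  0.   ]
 [ 0.966  0.259  0.002]
 [ 0.002  0.001 -1.   ]]
```

View pics/c20.png

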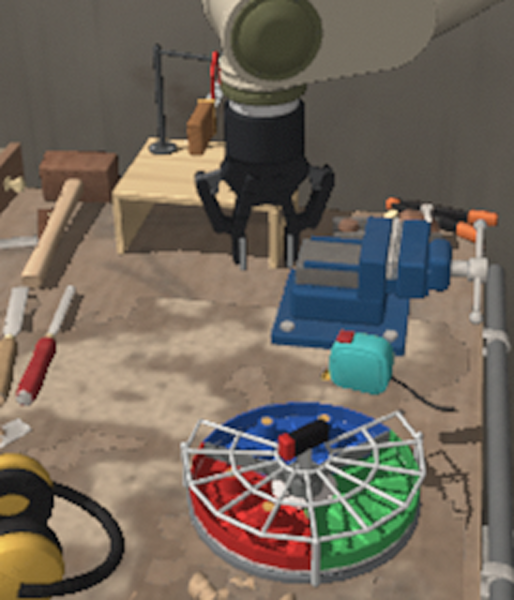

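The rake still hangs on the hook at (210,90–150) in the crop. The blue knobs stand boss-up in the blue compartment, with bosses at (265,420) and (325,420). The bench under the riser is clear.

```bash
python3 -c "
from rig import env
print(env.close_job())"
```

```text
the job is handed in; nothing more can be done
None
```

The job is handed in: all four knobs were raked out, the rake hangs on its hook, and each knob was set down in its own colour's compartment (I got no verdict back).

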